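# Cock the spring clamp, load an offcut, trip it

### The arm

A 7-joint arm with a two-finger parallel gripper is mounted at the origin on the work surface; the furniture and walls round the work are solid. World frame = base frame: x ahead of the robot, y to its left, z up, the work surface at z = 0. Lengths are in m, angles in rad, forces in N, time in s.
With the tool pointing down it reaches from about 0.425 to 0.925 m from the base axis. Payload 6.8 kg.
Tool frame: the origin (TCP) lies where the fingers leave the gripper's body, on its centre line; the fingertips stand 73 mm ahead of it and the grasp point (between the pads) lies 54 mm ahead of it; z points along the fingers, y is the direction in which the jaws open and shut (so a half turn about z gives the same grasp; the last joint's range is limited). The gripper opens to 85 mm and grips with 20 to 120 N. Pads are 22 mm wide; open, the fingers measure 114 mm over their backs; the gripper's body (76 mm by 85 mm) begins 54 mm behind the grasp point. The pads swing forward as they close: fully open they stand 13 mm farther back than shut.
Start: joints at [-1.264, 0.477, 0.022, 1.555, -0.011, 1.109, -0.083], TCP at [0.272, 0.618, 0.304] pointing down, gripper open.
Joint ranges: [-2.96, 2.96], [-0.34, 2.1], [-1.41, 1.46], [0.24, 2.44], [-1.37, 4.51], [0.17, 1.92], [-2.96, 2.96]. Speed limits (rad/s): [2.39, 2.39, 3.14, 3.14, 3.14, 3.14, 3.14].

### API

Orientations are given as a rotation vector (axis times angle).
In Python, from bench import r gives the robot as it stands.
- The arm moves only by the shell command python3 -m handwheel 'ROWS' [FORCE]. ROWS is JSON, a list that holds one entry, the list of rows, each a list of 7 numbers: the shift along the world's x, y, z in m, then the turn, a rotation vector about the world's x, y, z in rad, then the finger opening in m, from 0 to 0.0854. A call has 1 to 10 rows; each row shifts and turns the commanded pose from where the row before left it; what a row does not reach is not made up. A row lasts 1/12 s, in which the tool goes at most 41.7 mm and 7.16 degrees, less where a joint would pass 70% of its speed; a pose out of reach is approached as far as the arm can. A call is refused whole if a number of a shift passes 0.0417 or a number of a turn 0.125, either way. A call with a gripper value outside its range is refused whole. The fingers move at their own pace and stop on an object; FORCE is the grip in N (left out, the last holds). Time passes only in rows, so rows that do not move let the fingers close. It gives the time, the measured TCP pose, the force and the opening at its end, in the units of the state.
- r.get_obs(): the state, without advancing time (a new reading comes with each control period).
- r.grab_frame(name): name is "scene" or "top" or "wrist"; returns (picture, depth): 400x640x3 uint8, red, green, blue; 400x640 float32, m along the optical axis (not along the pixel's ray), 0 where there is no reading.
- r.get_calibration(name): a dict with "vertical_fov" (degrees; the focal length in pixels is half the picture's height over the tangent of half this angle, whatever the lens; pixels are square), "cx", "cy" (the principal point, pixels), "R" (3x3) and "t" (3): a world point X has camera coordinates R X + t; the wrist camera has in their place "T_tool_cam" (4x4, takes a point from camera to tool coordinates, whose origin is the TCP and whose axes are the flange's). Camera axes: x right, y down, z forward; pixel columns grow to the right and rows downward; lengths in m; the calibration is good to about 2 mm. A picture is of the moment at which its call begins: read the wrist's pose just before it. get_calibration takes no time and is no camera call.
- r.hand_in(): hands the job in, once; it reports no verdict.
Trained networks look in the newest picture that a camera, given by its name, has taken for a name from the list of things; names that differ only in an ending like _2 or _b are one class to them, and where a whole thing is asked for, a point or a joint stands for the part that bears it (a point fixed in the world has none). Each returns a list of dicts, best first, with "p" (0 to 1); they miss things now and then, are a little off and sometimes report something else, mostly with a low value. They report only what shows in the picture. A call takes as long as a camera call.
- r.masks_of(label, camera): "pixels" (400x640 bool, what is visible of it) and "at" ([column, row] in pixels, amid what is visible of it).
The state is a dict: "clock": time; "joints": joint angles; "qvel": joint speeds; "tau": joint torques, N m; "tcp_pos": TCP position; "orientation": TCP orientation; "contact_force": force on the tool from outside, world axes, zero at the start; "moment": the same for the moment, N m; "grip_width": finger opening in m.
Only numpy, scipy, OpenCV 4.12 (cv2) and the standard library are available. Lean on these libraries where they do the work, as an engineer would, in place of code of your own. Each camera call takes 0.05 s, during which the arm holds its last target.

### The job

Clamp the dark sawn offcut in the spring clamp ready for drilling: draw the clamp's knobbed arm back towards the robot until the latch catches its pin and holds it, lay the offcut flat in the nest, squared up to the fence and butted against the end stop, then press the latch's thumb pad so that the arm springs onto the work and holds it. Where the catch comes has to be felt: stop drawing as soon as it has caught and do not force the arm on against the solid wall just behind, which would bend the catch pin. Leave the other things on the bench where they lie.

Things in the scene. Friction and masses are not known exactly. Their poses are not given: they have to be found in the camera images.
- snap_clamp: Spring clamp screwed to the bench: plywood baseboard 285 x 250 x 18 mm, x -190 to +95, y -125 to +125 mm about the origin (on its underside). x points from the robot's side to the fence, y left, z up. An aluminium arm, 24 mm wide, z 30 to 42 mm, swings level about a pivot at (-17, -95) mm; a steel rocker latch (67 mm high) runs diagonally at the near right, hinged at (-136, -50) mm.
- fence_mid (a point): Middle of the foot of the fence: two dark wood blocks 26 mm deep, 20 mm high above the board, faces in line at x = +55 mm in snap_clamp looking to -x, one from y -67 to -30 mm, one from +22 to +74 mm; the 52 mm gap between them leaves room for a finger that holds the work at its middle. Axes as snap_clamp.
- stop_mid (a point): Middle of the foot of the end stop's face: dark wood block 14 mm high above the board at the right end of the nest, face at y = -50 mm in snap_clamp looking to +y, x 9 to 55 mm. Axes as snap_clamp.
- clamp_arm (a joint): Swing of the arm, rad. 0: at rest, nest empty, arm pointing left and 0.15 rad towards the fence (its pad stands 13 mm inside the nest: nothing fits). Grows as the knob is drawn to the robot, counterclockwise from above, against a spring: 5 N at the knob at first, 8 N cocked. 0.15: arm parallel to the fence, pad on a 45 mm wide workpiece. Joint ends at 1.1.
- latch_hook (a point): Where the latch holds the arm's catch pin (9 mm, upright, on a slotted striker plate set differently every time: the catch comes anywhere from 0.68 to 0.87 rad). Over the last 0.25 rad the pin lifts the latch nose (6 to 10 N more at the knob); the falling nose then draws the arm on (under 5 N for 0.05 rad); when it has caught, the bare spring is felt again. 0.026 rad (5 mm at the knob) on is a wall.
- latch_wall: Solid dark steel wall of the latch bracket, 30 mm wide, 37 mm above the bench at its origin (middle of the face that looks to the hook; x points on in the cocking direction). A caught pin stands 3 mm before it; it must not be driven against it with more than 12 N, which is about 7 N at the knob over the pull of the spring. Let back, a caught arm stays; one that is not caught springs home.
- knob_mid (a point): Middle of the arm's upright round black knob, 22 mm diameter, 40 mm high (top 20 mm above this point), 190 mm from the pivot; moves with the arm. Nothing stands within 45 mm of it at this height.
- clamp_pivot (a point): Centre of the arm's pivot, at mid-thickness of the arm (36 mm above the bench). Axes as snap_clamp.
- thumb_pad (a point): Middle of the top of the latch's thumb pad (ridged steel plate 28 x 26 mm, 71 mm above the bench) with the latch at rest, at the near right corner of the board. Pressed straight down the pad gives way; with the arm cocked it lets the arm go after about 8 to 14 mm and 6 to 10 N, and it bottoms at 19 mm.
- nest_seat (a point): Where the centre of the offcut's underside belongs: on the baseboard (18 mm above the bench), 22.5 mm before the fence and 45 mm left of the end stop. Axes as snap_clamp; the offcut's 90 mm side lies along y.
- offcut_2: The workpiece: sawn dark wood offcut, 45 (x) x 90 (y) x 30 (z) mm, 70 g, lying flat on the left of the bench. Origin: centre of its underside. Held across its 45 mm at its middle, one finger goes down in the gap of the fence.
- tape_measure: Bystander: yellow tape measure, 33 x 81 x 66 mm; leave it. Origin: underside.
- pencil: Bystander: red carpenter's pencil, 195 mm, lying left of the clamp; leave it. Origin: underside, about the middle.
- bench_dog_1: Bystander: wooden bench dog, 29 mm wide, 65 mm high, upright; leave it. Origin: underside.

How it is judged:
By the outcome, as a careful person would: the job done as asked, in the order asked, and still so for the second after the job is handed in, with the robot touching nothing.
It also fails if it takes over 72 s, if anything falls off the work surface, if the arm or the gripper's body presses on something with over 40 N, if the wrist force passes 120 N, or if a joint passes its speed limit or range.

## Working session

There is one attempt and no reset: what is moved stays moved. The work goes in short steps, Python scripts to look and compute and a shell command to move; the robot and the scene stay as the last step left them, time stands still between calls to the robot, and variables do not carry over. Pictures are saved under pics/ and viewed, and the job is handed in when it is done.

```bash
ls; mkdir -p pics
cat > h.py <<'E'
import numpy as np, cv2
from bench import r
def cam(n):
    c=r.get_calibration(n); f=200/np.tan(np.radians(c['vertical_fov'])/2); return c,f
def world(n,u,v,d):
    c,f=cam(n); p=np.stack([(np.asarray(u)-c['cx'])/f*d,(np.asarray(v)-c['cy'])/f*d,np.asarray(d)+0*np.asarray(u)],-1)
    return (p-np.array(c['t']))@np.array(c['R'])   # R^T(p-t)
def cloud(n,D):
    v,u=np.mgrid[0:400,0:640]; return world(n,u.astype(float),v.astype(float),D)
def save(n,img): cv2.imwrite('pics/'+n+'.png',img[:,:,::-1])
E
python3 - <<'E'
from h import *
o=r.get_obs(); print(o)
for n in('scene','top'):
    im,D=r.grab_frame(n); save(n+'0',im); np.save(n+'0.npy',D); np.save(n+'0i.npy',im)
    c,f=cam(n); print(n,c,f)
E
```

```text
pics
{'clock': 0.0, 'joints': array([-1.26405552,  0.4778086 ,  0.02236042,  1.55647005, -0.01154094,
        1.10927172, -0.0830923 ]), 'qvel': array([-0.00155516,  0.00182311, -0.00146542,  0.00028452,  0.00049654,
        0.00034947,  0.00029386]), 'tau': array([ 4.67141635e-04, -5.96452045e+01,  1.60812624e+00, -2.81194675e+01,
        1.24586347e-02,  9.29083413e-03, -4.66557523e-06]), 'tcp_pos': array([0.27187622, 0.61732074, 0.30291242]), 'orientation': array([-6.46923812e-01, -3.07398684e+00,  2.84262164e-03]), 'contact_force': array([ 0.55689341,  0.69345623, -0.35369902]), 'moment': array([-0.05898663, -0.0140348 ,  0.01168055]), 'grip_width': 0.08531497500810901}
scene {'vertical_fov': 43.6758050584078, 'cx': 323.89820603320726, 'cy': 202.55215244539062, 'R': array([[ 0.53675388, -0.84368833, -0.00923445],
       [-0.53578869, -0.33237279, -0.7761822 ],
       [ 0.65178658,  0.42156652, -0.63044105]]), 't': array([-0.25590341,  0.36537025,  0.94589458])} 499.0779286579919
top {'vertical_fov': 55.0536159553139, 'cx': 324.9289026817792, 'cy': 197.81260101373707, 'R': array([[ 0.00194568, -0.99988452,  0.01507202],
       [-0.99807982, -0.00287485, -0.06187409],
       [ 0.06191027, -0.01492269, -0.99797016]]), 't': array([0.01253979, 0.52671906, 0.93202501])} 383.75792490917746
```

View pics/scene0.png

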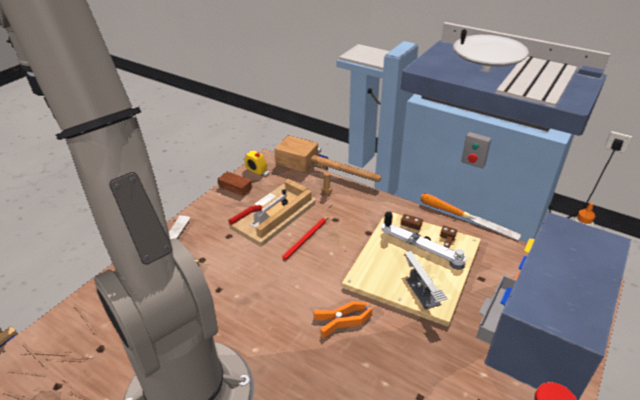

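View pics/top0.png

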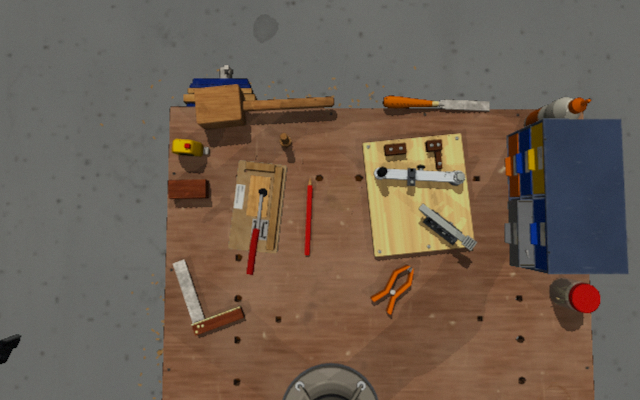

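The top view shows the clamp board at about (418,195) and its knob at (381,173). The offcut is at (187,189), the pencil at (309,218), the dog at (285,141) and the tape at (188,147). Next I'll measure them.

Run:
```python
from h import *
for n in ('top','scene'):
    D=np.load(n+'0.npy'); P=cloud(n,D)
    for lab in('snap_clamp','offcut_2','clamp_arm','knob_mid','thumb_pad','fence_mid','tape_measure','pencil'):
        for m in r.masks_of(lab,n)[:1]:
            px=m['pixels']&(D>0); Q=P[px]
            print(n,lab,round(m['p'],2),np.round(m['at']),px.sum(),'med',np.round(np.median(Q,0),4),'lo',np.round(np.percentile(Q,2,0),4),'hi',np.round(np.percentile(Q,98,0),4))
            np.save(f'm_{n}_{lab}.npy',m['pixels'])
            if lab=='offcut_2':
                T=Q[Q[:,2]>0.022][:,:2].astype(np.float32); print(cv2.minAreaRect(T))
                print(np.percentile(Q[:,2],[5,50,95]))
im=np.load('top0i.npy'); save('topz',cv2.resize(im[125:265,355:485],None,fx=6,fy=4.2*1.4286/1.0,interpolation=cv2.INTER_CUBIC)[:600] if 0 else cv2.resize(im[128:262,355:485],None,fx=4.4,fy=4.4,interpolation=cv2.INTER_CUBIC))
im=np.load('scene0i.npy'); save('scenez',cv2.resize(im[195:325,335:490],None,fx=4.4,fy=4.4,interpolation=cv2.INTER_CUBIC))
```

```text
top snap_clamp 0.89 [417. 195.] 11451 med [ 0.5348 -0.2137  0.0171] lo [ 0.4011 -0.3349  0.0129] hi [ 0.6746 -0.0931  0.0672]
top offcut_2 0.71 [188. 187.] 775 med [0.5469 0.3477 0.0287] lo [0.5257 0.3062 0.0009] hi [0.5708 0.3942 0.0326]
((0.5490096807479858, 0.3505932092666626), (0.044641971588134766, 0.090636245906353), 0.03703216090798378)
[0.00971941 0.02872333 0.03172459]
top clamp_arm 0.63 [413. 179.] 1026 med [ 0.5813 -0.2064  0.0411] lo [ 0.5616 -0.3084  0.0236] hi [ 0.601  -0.1084  0.0832]
top knob_mid 0.67 [416. 176.] 1052 med [ 0.5814 -0.2041  0.041 ] lo [ 0.5617 -0.3101  0.0167] hi [ 0.6016 -0.1086  0.0832]
top thumb_pad 0.58 [414. 198.] 11453 med [ 0.5347 -0.2135  0.0171] lo [ 0.4011 -0.3348  0.0129] hi [ 0.6743 -0.0931  0.0672]
top tape_measure 0.68 [188. 146.] 531 med [0.6451 0.3409 0.052 ] lo [ 0.6312  0.3093 -0.0018] hi [0.6632 0.3878 0.0648]
top pencil 0.57 [307. 218.] 385 med [0.4744 0.0559 0.0069] lo [ 0.3906  0.0485 -0.0015] hi [0.5669 0.0656 0.0104]
scene snap_clamp 0.78 [415. 265.] 9593 med [ 0.5062 -0.2289  0.02  ] lo [ 0.39   -0.3424  0.01  ] hi [ 0.6654 -0.
[... 192 characters left out ...]
1, 0.09351210296154022), 3.533430814743042)
[0.00229944 0.02848179 0.03338068]
scene clamp_arm 0.88 [420. 241.] 1010 med [ 0.5749 -0.2036  0.0433] lo [ 0.5579 -0.3189  0.0316] hi [ 0.5984 -0.112   0.0846]
scene knob_mid 0.84 [420. 241.] 1066 med [ 0.575  -0.2085  0.0431] lo [ 0.5579 -0.321   0.0193] hi [ 0.5993 -0.111   0.0845]
scene thumb_pad 0.95 [413. 266.] 9739 med [ 0.5066 -0.2294  0.02  ] lo [ 0.3901 -0.3426  0.008 ] hi [ 0.6674 -0.1028  0.0707]
scene fence_mid 0.86 [415. 267.] 9665 med [ 0.5051 -0.2296  0.02  ] lo [ 0.3898 -0.343   0.0086] hi [ 0.6654 -0.1033  0.0706]
scene tape_measure 0.73 [252. 162.] 406 med [0.6338 0.3413 0.0394] lo [0.626  0.3157 0.0041] hi [0.6631 0.3879 0.0651]
```

View pics/topz.png

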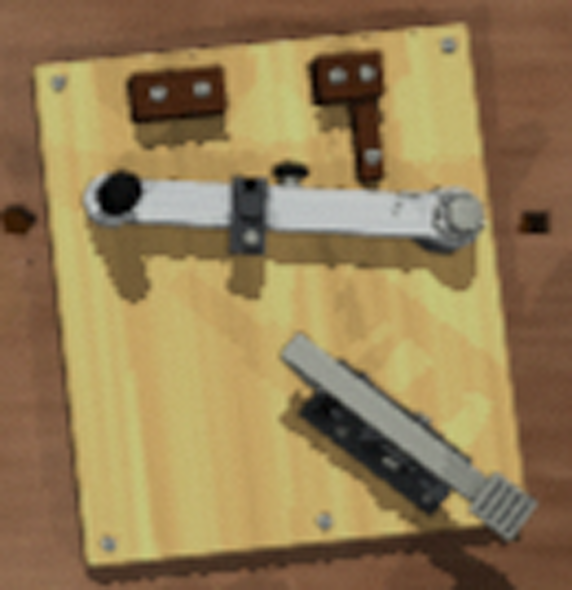

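View pics/scenez.png

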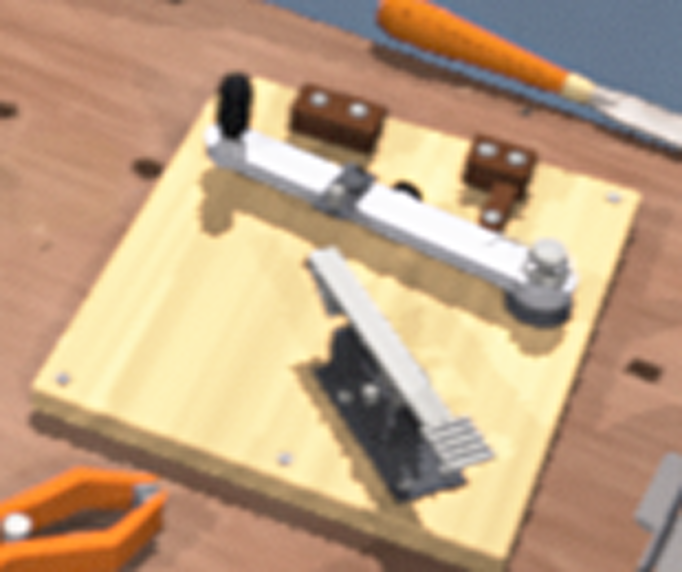

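```bash
cat > fit.py <<'E'
from h import *
from scipy.optimize import least_squares
def proj(n,X):
    c,f=cam(n); q=X@np.array(c['R']).T+np.array(c['t']); return np.c_[c['cx']+f*q[:,0]/q[:,2],c['cy']+f*q[:,1]/q[:,2]]
def W(p,L):
    L=np.atleast_2d(L)*1e-3; c,s=np.cos(p[2]),np.sin(p[2]); return np.c_[p[0]+c*L[:,0]-s*L[:,1],p[1]+s*L[:,0]+c*L[:,1],L[:,2]]
L=np.array([[95,125,18],[95,-125,18],[-190,125,18],[55,74,38],[55,22,38],[55,-30,38],[81,74,38],[-17,-95,42]],float)
top=np.array([[36,66],[466,24],[88,563],[134,120],[224,112],[314,103],[131,76],[459,218]])/4.4+[355,128]
sc=np.array([[232,75],[640,192],[33,388]])/4.4+[335,195]
if __name__=='__main__':
    def run(sets):
        f=lambda p:np.concatenate([(proj(n,W(p,l))-u).ravel() for n,l,u in sets])
        s=least_squares(f,[.56,-.21,0],x_scale=[.01,.01,.05],loss='soft_l1'); print(np.round(s.x,4)); print(np.round(f(s.x).reshape(-1,2),1).tolist()); return s.x
    run([('top',L[:7],top[:7])]); run([('scene',L[:3],sc)]); p=run([('top',L[:7],top[:7]),('scene',L[:3],sc)])
    np.save('p.npy',p)
    a=lambda th:(np.array([-17,-95])+190*np.array([np.cos(np.pi/2-.15+th),np.sin(np.pi/2-.15+th)]))
    for th in (0,.3,.68,.87): print('knob',th,W(p,np.r_[a(th),62]))
    for k,l in dict(seat=[32.5,-5,18],pivot=[-17,-95,36],hinge=[-136,-50,0]).items(): print(k,np.round(W(p,l),4))
    P=cloud('top',np.load('top0.npy')); 
    for u,v in [(381,172),(469,242),(468,244),(470,243)]: print(u,v,np.round(P[v,u],4))
E
python3 fit.py
```

```text
[ 0.5823 -0.2125  0.1038]
[[-1.1, -0.1], [0.2, -0.2], [-0.5, 1.6], [0.0, 0.1], [0.7, -0.2], [1.3, -0.2], [-0.5, -0.4]]
[ 0.5833 -0.2152  0.1061]
[[-0.7, -1.2], [0.8, 0.2], [-0.1, 0.3]]
[ 0.5826 -0.2134  0.1055]
[[-0.9, -0.1], [0.4, -0.4], [0.0, 1.6], [0.3, 0.1], [1.0, -0.3], [1.6, -0.3], [-0.2, -0.4], [-1.4, -1.3], [-0.0, 0.2], [-1.0, 0.1]]
knob 0 [[ 0.58412611 -0.11983424  0.062     ]]
knob 0.3 [[ 0.52765561 -0.12581651  0.062     ]]
knob 0.68 [[ 0.46289527 -0.15674405  0.062     ]]
knob 0.87 [[ 0.43604797 -0.18079641  0.062     ]]
seat [[ 0.6154 -0.2149  0.018 ]]
pivot [[ 0.5757 -0.3096  0.036 ]]
hinge [[ 0.4526 -0.2774  0.    ]]
381 172 [ 0.5824 -0.1143  0.0856]
469 242 [ 0.4212 -0.3214  0.0686]
468 244 [ 0.4166 -0.3191  0.0684]
470 243 [ 0.4191 -0.3226  0.0715]
```

```bash
python3 -m handwheel '[[[0.013,-0.031,0,0,0,-0.05,0.0854],[0.013,-0.031,0,0,0,-0.05,0.0854],[0.013,-0.031,0,0,0,-0.05,0.0854],[0.013,-0.031,0,0,0,-0.05,0.0854],[0.013,-0.031,0,0,0,-0.05,0.0854],[0.013,-0.031,0,0,0,-0.05,0.0854],[0.013,-0.031,0,0,0,-0.05,0.0854],[0.013,-0.031,0,0,0,-0.05,0.0854],[0.013,-0.031,0,0,0,-0.05,0.0854],[0.013,-0.031,0,0,0,-0.05,0.0854]]]' 30
python3 -m handwheel '[[[0.013,-0.031,0,0,0,-0.05,0.06],[0.013,-0.031,0,0,0,-0.05,0.06],[0.013,-0.031,0,0,0,-0.05,0.06],[0.013,-0.031,0,0,0,-0.05,0.06],[0.013,-0.031,0,0,0,-0.05,0.06],[0.013,-0.031,0,0,0,-0.05,0.06],[0.013,-0.031,0,0,0,-0.05,0.06],[0.013,-0.031,0,0,0,-0.05,0.06],[0.013,-0.031,0,0,0,-0.05,0.06],[0.013,-0.031,0,0,0,-0.05,0.06]]]'
```

```text
clock: 1.73
tcp_pos: [0.4025, 0.3062, 0.3042]
orientation: [1.391, 2.817, 0.001]
contact_force: [1.0, 1.3, 0.3]
grip_width: 0.0853
clock: 2.57
tcp_pos: [0.5325, -0.0038, 0.3043]
orientation: [2.044, 2.385, 0.001]
contact_force: [0.6, 0.7, 0.0]
grip_width: 0.0598
```

```bash
python3 -m handwheel '[[[0.013,-0.029,-0.01,0,0,-0.05,0.06],[0.013,-0.029,-0.01,0,0,-0.05,0.06],[0.013,-0.029,-0.01,0,0,-0.05,0.06],[0.013,-0.029,-0.01,0,0,-0.05,0.06],[0,0,0,0,0,0,0.06],[0,0,0,0,0,0,0.06]]]'
cat >> h.py <<'E'
from scipy.spatial.transform import Rotation as Ro
def wcloud():
    o=r.get_obs(); im,D=r.grab_frame('wrist'); c=r.get_calibration('wrist'); f=200/np.tan(np.radians(c['vertical_fov'])/2)
    v,u=np.mgrid[0:400,0:640]; q=np.stack([(u-c['cx'])/f*D,(v-c['cy'])/f*D,D],-1)
    T=np.array(c['T_tool_cam']); q=q@T[:3,:3].T+T[:3,3]
    P=q@Ro.from_rotvec(o['orientation']).as_matrix().T+o['tcp_pos']
    return o,im,D,P
E
python3 - <<'E'
from h import *
o,im,D,P=wcloud(); save('w1',im); np.save('w1P.npy',P); np.save('w1D.npy',D); print(o['tcp_pos'],o['orientation'],o['contact_force'])
E
```

```text
clock: 3.07
tcp_pos: [0.5838, -0.1202, 0.2633]
orientation: [-2.273, -2.168, 0.003]
contact_force: [-0.4, 0.1, 1.5]
grip_width: 0.06
[ 0.58383671 -0.12023674  0.26330941] [-2.2734664  -2.16815945  0.00254448] [-0.38289358  0.08161526  1.54236026]
```

View pics/w1.png

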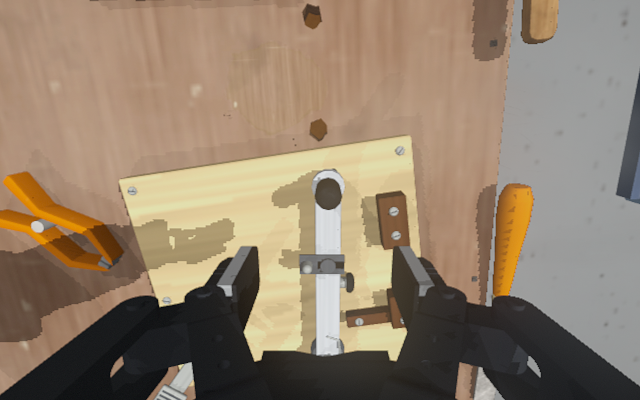

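The knob is at (328,190), left fence block at (394,220), right block and stop at (375,315), all clear of the fingers. I'll take positions from this cloud.

Run:
```python
from h import *
P=np.load('w1P.npy'); D=np.load('w1D.npy'); im=cv2.imread('pics/w1.png')
k=P[170:215,305:350].reshape(-1,3); k=k[(k[:,2]>.075)&(k[:,2]<.095)]; print('knob top',len(k),k.mean(0),k.min(0),k.max(0))
b=P[190:250,376:412].reshape(-1,3); b=b[(b[:,2]>.034)&(b[:,2]<.045)]; print('fenceL',b.mean(0),cv2.minAreaRect(b[:,:2].astype(np.float32)))
m=(P[...,2]>.012)&(P[...,2]<.022)&(D>0); m[330:]=0
# corners of board
for u,v in [(410,136),(121,180),(132,190),(400,150),(167,299)]:
    print((u,v),np.round(P[v+3,u-3 if u>300 else u+3],4))
from fit import W
p=np.load('p.npy')
print(W(p,[[95,125,18],[-190,125,18],[68,48,38],[55,0,18]]))
```

```text
knob top 566 [ 0.58605184 -0.11889061  0.08363024] [ 0.57541215 -0.12999299  0.07505734] [ 0.59683503 -0.11010244  0.08872691]
fenceL [ 0.64625409 -0.15774072  0.03875627] ((0.6468409299850464, -0.15933918952941895), (0.026225464418530464, 0.05221417173743248), 5.839357376098633)
(410, 136) [ 0.6615 -0.0845  0.0193]
(121, 180) [ 0.3882 -0.1139  0.0178]
(132, 190) [ 0.3983 -0.1238  0.0202]
(400, 150) [ 0.6521 -0.0969  0.0203]
(167, 299) [ 0.4117 -0.2446  0.0202]
[[ 0.66388248 -0.07907186  0.018     ]
 [ 0.38046835 -0.10909565  0.018     ]
 [ 0.64514442 -0.15848776  0.038     ]
 [ 0.63727339 -0.20759017  0.018     ]]
```

```bash
python3 -m handwheel '[[[0.002,0.001,-0.02,0,0,0,0.05],[0,0,-0.02,0,0,0,0.05],[0,0,-0.02,0,0,0,0.05],[0,0,-0.02,0,0,0,0.05],[0,0,-0.02,0,0,0,0.05],[0,0,-0.02,0,0,0,0.05],[0,0,-0.019,0,0,0,0.05],[0,0,0,0,0,0,0.05]]]' 40
python3 -m handwheel '[[[0,0,0,0,0,0,0.03],[0,0,0,0,0,0,0.015],[0,0,0,0,0,0,0.015],[0,0,0,0,0,0,0.015],[0,0,0,0,0,0,0.015]]]' 40
```

```text
clock: 3.78
tcp_pos: [0.5842, -0.1144, 0.1222]
orientation: [-2.263, -2.172, 0.004]
contact_force: [-1.4, 0.5, 0.1]
grip_width: 0.05
clock: 4.2
tcp_pos: [0.5863, -0.1166, 0.1265]
orientation: [-2.269, -2.173, -0.003]
contact_force: [-3.1, 2.9, 7.8]
grip_width: 0.0205
```

```bash
python3 -m handwheel '[[[0,0,0,0,0,0,0.015],[0,0,0,0,0,0,0.015],[0,0,0,0,0,0,0.015]]]' 40
python3 - <<'E'
from h import *
o,im,D,P=wcloud(); save('w2',im); print(o['contact_force'],o['tcp_pos'])
E
```

```text
clock: 4.45
tcp_pos: [0.5863, -0.1166, 0.1265]
orientation: [-2.269, -2.172, -0.003]
contact_force: [-3.2, 2.7, 8.1]
grip_width: 0.0205
[-3.22999382  2.72033725  8.08988113] [ 0.5863268  -0.11661633  0.12652473]
```

View pics/w2.png

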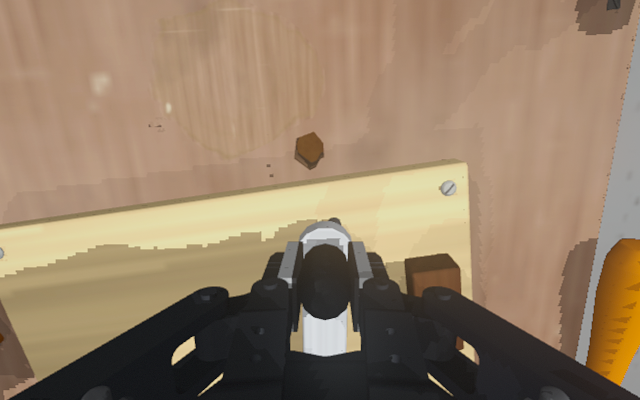

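```bash
python3 - <<'E'
import numpy as np
f=lambda t:190*np.array([np.cos(1.524+t),np.sin(1.524+t)])
a=0
for b in [.05,.1,.15,.2,.25,.3,.35,.4,.44,.48,.5,.52,.54,.56,.58,.6,.62,.64,.66,.68,.7,.72,.74,.76,.78,.8,.82,.84,.86,.88,.9]:
    print(b,np.round(f(b)-f(a),1),np.round(f(b)-f(0),1),'pull dir',np.round([np.cos(1.524+b+np.pi/2),np.sin(1.524+b+np.pi/2)],2)); a=b
E
python3 -m handwheel '[[[0,-0.001,0.002,0,0,0,0.015],[0,0,0,0,0,0,0.015],[0,0,0,0,0,0,0.015]]]' 40
```

```text
0.05 [-9.5  0.2] [-9.5  0.2] pull dir [-1. -0.]
0.1 [-9.5 -0.3] [-19.   -0.1] pull dir [-1.   -0.05]
0.15 [-9.5 -0.7] [-28.5  -0.8] pull dir [-0.99 -0.1 ]
0.2 [-9.4 -1.2] [-37.9  -2. ] pull dir [-0.99 -0.15]
0.25 [-9.3 -1.7] [-47.2  -3.7] pull dir [-0.98 -0.2 ]
0.3 [-9.3 -2.1] [-56.5  -5.9] pull dir [-0.97 -0.25]
0.35 [-9.1 -2.6] [-65.6  -8.5] pull dir [-0.95 -0.3 ]
0.4 [-9.  -3.1] [-74.6 -11.5] pull dir [-0.94 -0.35]
0.44 [-7.1 -2.8] [-81.7 -14.3] pull dir [-0.92 -0.38]
0.48 [-7.  -3.1] [-88.6 -17.3] pull dir [-0.91 -0.42]
0.5 [-3.4 -1.6] [-92.1 -19. ] pull dir [-0.9  -0.44]
0.52 [-3.4 -1.7] [-95.5 -20.7] pull dir [-0.89 -0.46]
0.54 [-3.4 -1.8] [-98.8 -22.4] pull dir [-0.88 -0.47]
0.56 [-3.3 -1.8] [-102.2  -24.3] pull dir [-0.87 -0.49]
0.58 [-3.3 -1.9] [-105.5  -26.2] pull dir [-0.86 -0.51]
0.6 [-3.3 -2. ] [-108.7  -28.1] pull dir [-0.85 -0.53]
0.62 [-3.2 -2. ] [-111.9  -30.2] pull dir [-0.84 -0.54]
0.64 [-3.2 -2.1] [-115.1  -32.3] pull dir [-0.83 -0.56]
0.66 [-3.1 -2.2] [-118.2  -34.4] pull dir [-0.82 -0.58]
0.68 [-3.1 -2.2] [-121.3  -36.6] pull dir [-0.81 -0.59]
0.7 [-3.  -2.3] [-124.4  -38.9] pull dir [-0.79 -0.61]
0.72 [-3.  -2.3] [-127.4  -41.2] pull dir [-0.78 -0.62]
0.74 [-2.9 -2.4] [-130.3  -43.6] pull dir [-0.77 -0.64]
0.76 [-2.9 -2.5] [-133.2  -46.1] pull dir [-0.76 -0.65]
0.78 [-2.8 -2.5] [-136.   -48.6] pull dir [-0.74 -0.67]
0.8 [-2.8 -2.6] [-138.8  -51.2] pull dir [-0.73 -0.68]
0.82 [-2.7 -2.6] [-141.6  -53.8] pull dir [-0.72 -0.7 ]
0.84 [-2.7 -2.7] [-144.3  -56.5] pull dir [-0.7  -0.71]
0.86 [-2.6 -2.7] [-146.9  -59.2] pull dir [-0.69 -0.73]
0.88 [-2.6 -2.8] [-149.5  -62. ] pull dir [-0.67 -0.74]
0.9 [-2.5 -2.8] [-152.   -64.9] pull dir [-0.66 -0.75]
clock: 4.75
tcp_pos: [0.5862, -0.1167, 0.1268]
orientation: [-2.267, -2.173, -0.002]
contact_force: [0.5, 5.3, -6.7]
grip_width: 0.0205
```

```bash
python3 -m handwheel '[[[0,0.002,-0.001,0,0,0,0.015],[0,0,0,0,0,0,0.015],[0,0,0,0,0,0,0.015]]]' 40
python3 -m handwheel '[[[-0.0095,0.0002,0,0,0,0.05,0.015],[-0.0095,-0.0003,0,0,0,0.05,0.015],[-0.0095,-0.0007,0,0,0,0.05,0.015],[-0.0094,-0.0012,0,0,0,0.05,0.015],[0,0,0,0,0,0,0.015]]]'
python3 - <<'E'
from h import *
o=r.get_obs(); print(o['tcp_pos'],o['contact_force'],o['moment'])
E
```

```text
clock: 5.0
tcp_pos: [0.5862, -0.1165, 0.1266]
orientation: [2.27, 2.171, 0.001]
contact_force: [-1.1, 1.5, 4.2]
grip_width: 0.0205
clock: 5.42
tcp_pos: [0.5484, -0.1184, 0.1267]
orientation: [2.04, 2.387, 0.003]
contact_force: [3.9, 3.1, -3.3]
grip_width: 0.0205
[ 0.54843872 -0.11842354  0.12669997] [ 3.9025399   3.08949554 -3.29721249] [ 0.69772218 -0.8382409  -0.10929838]
```

```bash
python3 -m handwheel '[[[-0.0093,-0.0017,0,0,0,0.05,0.015],[-0.0093,-0.0021,0,0,0,0.05,0.015],[-0.0091,-0.0026,0,0,0,0.05,0.015],[-0.009,-0.0031,0,0,0,0.05,0.015],[0,0,0,0,0,0,0.015]]]'
cat > ft.py <<'E'
from h import *
o=r.get_obs(); pv=np.array([0.5769,-.3093]); d=o['tcp_pos'][:2]-pv; ph=np.arctan2(d[1],d[0]); t=np.array([np.cos(ph+np.pi/2),np.sin(ph+np.pi/2)]);n=np.array([np.cos(ph),np.sin(ph)])
F=o['contact_force']; print('clock %.2f theta %.3f R %.4f pull %.1f radial %.1f Fz %.1f'%(o['clock'],ph-1.524,np.hypot(*d),-F[:2]@t,F[:2]@n,F[2]), 'z %.4f w %.4f'%(o['tcp_pos'][2],o['grip_width']))
E
python3 ft.py
```

```text
clock: 5.83
tcp_pos: [0.5118, -0.1277, 0.1266]
orientation: [1.793, 2.579, 0.003]
contact_force: [3.2, 5.5, -0.6]
grip_width: 0.0205
clock 5.83 theta 0.391 R 0.1930 pull 4.9 radial 4.0 Fz -0.6 z 0.1266 w 0.0205
```

```bash
python3 -m handwheel '[[[-0.0071,-0.0018,0,0,0,0.04,0.015],[0,0,0,0,0,0,0.015]]]' >/dev/null; python3 ft.py
python3 -m handwheel '[[[-0.0035,-0.0015,0,0,0,0.02,0.015],[0,0,0,0,0,0,0.015]]]' >/dev/null; python3 ft.py
python3 -m handwheel '[[[-0.0035,-0.0015,0,0,0,0.02,0.015],[0,0,0,0,0,0,0.015]]]' >/dev/null; python3 ft.py
python3 -m handwheel '[[[-0.0034,-0.0016,0,0,0,0.02,0.015],[0,0,0,0,0,0,0.015]]]' >/dev/null; python3 ft.py
python3 -m handwheel '[[[-0.0034,-0.0017,0,0,0,0.02,0.015],[0,0,0,0,0,0,0.015]]]' >/dev/null; python3 ft.py
```

```text
clock 6.00 theta 0.426 R 0.1931 pull 4.5 radial 1.5 Fz 0.8 z 0.1266 w 0.0207
clock 6.17 theta 0.444 R 0.1931 pull 5.2 radial 1.7 Fz 1.6 z 0.1266 w 0.0203
clock 6.33 theta 0.464 R 0.1931 pull 4.6 radial 1.7 Fz 2.9 z 0.1266 w 0.0204
clock 6.50 theta 0.484 R 0.1931 pull 5.1 radial 1.1 Fz 3.6 z 0.1265 w 0.0203
clock 6.67 theta 0.504 R 0.1931 pull 4.8 radial 1.8 Fz 5.2 z 0.1265 w 0.0206
```

```bash
python3 -m handwheel '[[[-0.0034,-0.0018,0.0006,0,0,0.02,0.015],[0,0,0,0,0,0,0.015]]]' >/dev/null; python3 ft.py
python3 -m handwheel '[[[-0.0033,-0.0018,0,0,0,0.02,0.015],[0,0,0,0,0,0,0.015]]]' >/dev/null; python3 ft.py
python3 -m handwheel '[[[-0.0033,-0.0019,0,0,0,0.02,0.015],[0,0,0,0,0,0,0.015]]]' >/dev/null; python3 ft.py
python3 -m handwheel '[[[-0.0033,-0.002,0,0,0,0.02,0.015],[0,0,0,0,0,0,0.015]]]' >/dev/null; python3 ft.py
python3 -m handwheel '[[[-0.0032,-0.002,0,0,0,0.02,0.015],[0,0,0,0,0,0,0.015]]]' >/dev/null; python3 ft.py
```

```text
clock 6.83 theta 0.527 R 0.1931 pull 5.4 radial -0.6 Fz -0.9 z 0.1266 w 0.0208
clock 7.00 theta 0.545 R 0.1931 pull 5.3 radial -0.4 Fz -1.0 z 0.1266 w 0.0205
clock 7.17 theta 0.564 R 0.1931 pull 5.0 radial -0.3 Fz -0.8 z 0.1266 w 0.0202
clock 7.33 theta 0.583 R 0.1931 pull 8.4 radial 0.0 Fz -1.5 z 0.1266 w 0.0201
clock 7.50 theta 0.603 R 0.1931 pull 6.6 radial 0.5 Fz -1.3 z 0.1266 w 0.0205
```

```bash
python3 -m handwheel '[[[-0.0032,-0.0021,0,0,0,0.02,0.015],[0,0,0,0,0,0,0.015]]]' >/dev/null; python3 ft.py
python3 -m handwheel '[[[-0.0031,-0.0022,0,0,0,0.02,0.015],[0,0,0,0,0,0,0.015]]]' >/dev/null; python3 ft.py
python3 -m handwheel '[[[-0.0031,-0.0022,0,0,0,0.02,0.015],[0,0,0,0,0,0,0.015]]]' >/dev/null; python3 ft.py
python3 -m handwheel '[[[-0.003,-0.0023,0,0,0,0.02,0.015],[0,0,0,0,0,0,0.015]]]' >/dev/null; python3 ft.py
```

```text
clock 7.67 theta 0.622 R 0.1931 pull 5.9 radial -0.9 Fz -1.7 z 0.1266 w 0.0202
clock 7.83 theta 0.642 R 0.1931 pull 7.3 radial 0.9 Fz -0.7 z 0.1266 w 0.0205
clock 8.00 theta 0.660 R 0.1931 pull 9.1 radial 0.7 Fz -2.4 z 0.1266 w 0.0207
clock 8.17 theta 0.681 R 0.1931 pull 7.1 radial 0.7 Fz -0.1 z 0.1266 w 0.0205
```

```bash
python3 -m handwheel '[[[-0.0015,-0.0011,0,0,0,0.01,0.015],[0,0,0,0,0,0,0.015]]]' >/dev/null; python3 ft.py
python3 -m handwheel '[[[-0.0015,-0.0012,0,0,0,0.01,0.015],[0,0,0,0,0,0,0.015]]]' >/dev/null; python3 ft.py
python3 - <<'E'
from h import *
im,D=r.grab_frame('scene'); save('s1',cv2.resize(im[195:325,335:490],None,fx=4.4,fy=4.4,interpolation=cv2.INTER_CUBIC))
E
```

```text
clock 8.33 theta 0.688 R 0.1931 pull 5.3 radial 0.4 Fz 0.0 z 0.1266 w 0.0202
clock 8.50 theta 0.698 R 0.1931 pull 7.4 radial 0.4 Fz 0.6 z 0.1266 w 0.0204
```

View pics/s1.png

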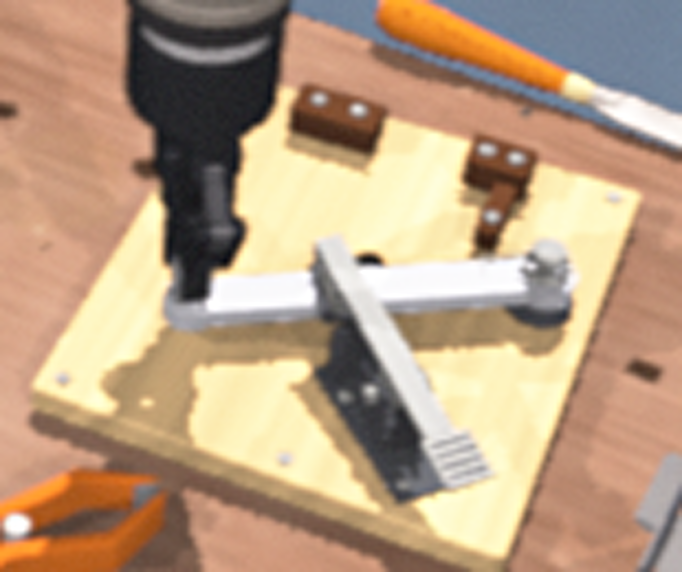

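The latch nose (now about (330,243) in the zoom, was (322,255)) has begun to lift. I'll keep going in fine steps.

```bash
for i in 1; do python3 -m handwheel '[[[-0.0015,-0.0012,0,0,0,0.01,0.015],[0,0,0,0,0,0,0.015]]]' >/dev/null; done; python3 ft.py
python3 -m handwheel '[[[-0.0015,-0.0012,0,0,0,0.01,0.015],[0,0,0,0,0,0,0.015]]]' >/dev/null; python3 ft.py
python3 -m handwheel '[[[-0.0015,-0.0012,0,0,0,0.01,0.015],[0,0,0,0,0,0,0.015]]]' >/dev/null; python3 ft.py
```

```text
clock 8.72 theta 0.706 R 0.1929 pull 9.2 radial -0.1 Fz -1.3 z 0.1267 w 0.0204
clock 8.88 theta 0.710 R 0.1929 pull 11.5 radial 0.4 Fz -3.8 z 0.1267 w 0.0206
clock 9.05 theta 0.723 R 0.1929 pull 9.0 radial 0.3 Fz -0.6 z 0.1266 w 0.0202
```

```bash
python3 -m handwheel '[[[-0.0015,-0.0012,0,0,0,0.01,0.015],[0,0,0,0,0,0,0.015]]]' >/dev/null; python3 ft.py
```

```text
clock 9.22 theta 0.735 R 0.1929 pull 8.0 radial -1.1 Fz -0.9 z 0.1266 w 0.0204
```

```bash
python3 -m handwheel '[[[0,0,0,0,0,0,0.015]]]' >/dev/null; python3 ft.py;python3 -m handwheel '[[[0,0,0,0,0,0,0.015]]]' >/dev/null; python3 ft.py
python3 -m handwheel '[[[-0.0015,-0.0012,0,0,0,0.01,0.015],[0,0,0,0,0,0,0.015]]]' >/dev/null; python3 ft.py
```

```text
clock 9.30 theta 0.736 R 0.1929 pull 7.6 radial -0.5 Fz -1.0 z 0.1266 w 0.0208
clock 9.38 theta 0.737 R 0.1929 pull 7.6 radial 1.0 Fz -0.8 z 0.1266 w 0.0202
clock 9.55 theta 0.747 R 0.1929 pull 7.1 radial -0.3 Fz -0.9 z 0.1266 w 0.0204
```

```bash
python3 -m handwheel '[[[-0.0015,-0.0012,0,0,0,0.01,0.015],[0,0,0,0,0,0,0.015]]]' >/dev/null; python3 ft.py
```

```text
clock 9.72 theta 0.765 R 0.1929 pull 2.2 radial -1.0 Fz 3.5 z 0.1266 w 0.0204
```

```bash
python3 -m handwheel '[[[-0.0015,-0.0012,0,0,0,0.01,0.015],[0,0,0,0,0,0,0.015]]]' >/dev/null; python3 ft.py
```

```text
clock 9.88 theta 0.777 R 0.1930 pull 0.1 radial -1.9 Fz 2.1 z 0.1266 w 0.0203
```

```bash
python3 -m handwheel '[[[-0.0007,-0.0006,0,0,0,0.005,0.015],[0,0,0,0,0,0,0.015]]]' >/dev/null; python3 ft.py
```

```text
clock 10.05 theta 0.782 R 0.1930 pull 0.6 radial -3.2 Fz 0.3 z 0.1266 w 0.0200
```

```bash
python3 -m handwheel '[[[-0.0007,-0.0006,0,0,0,0.005,0.015],[0,0,0,0,0,0,0.015]]]' >/dev/null; python3 ft.py
```

```text
clock 10.22 theta 0.785 R 0.1930 pull 1.9 radial -4.1 Fz -0.1 z 0.1266 w 0.0204
```

```bash
python3 -m handwheel '[[[-0.0007,-0.0006,0,0,0,0.005,0.015],[0,0,0,0,0,0,0.015]]]' >/dev/null; python3 ft.py
```

```text
clock 10.38 theta 0.789 R 0.1930 pull 2.7 radial -5.6 Fz -2.2 z 0.1267 w 0.0202
```

```bash
python3 -m handwheel '[[[0.0001,-0.0015,0,0,0,0.003,0.015],[0,0,0,0,0,0,0.015]]]' >/dev/null; python3 ft.py
```

```text
clock 10.55 theta 0.791 R 0.1928 pull 3.6 radial -0.7 Fz 4.5 z 0.1266 w 0.0205
```

```bash
python3 -m handwheel '[[[-0.0006,-0.0009,0,0,0,0.005,0.015],[0,0,0,0,0,0,0.015]]]' >/dev/null; python3 ft.py
```

```text
clock 10.72 theta 0.794 R 0.1928 pull 6.4 radial 0.1 Fz 3.1 z 0.1266 w 0.0204
```

```bash
python3 -m handwheel '[[[-0.0007,-0.0008,0,0,0,0.005,0.015],[0,0,0,0,0,0,0.015]]]' >/dev/null; python3 ft.py
```

```text
clock 10.88 theta 0.798 R 0.1928 pull 7.7 radial 0.2 Fz 2.9 z 0.1266 w 0.0203
```

```bash
python3 -m handwheel '[[[0,0,0,0,0,0,0.015],[0,0,0,0,0,0,0.015]]]' >/dev/null; python3 ft.py
python3 - <<'E'
from h import *
im,D=r.grab_frame('scene'); save('s2',cv2.resize(im[195:325,335:490],None,fx=4.4,fy=4.4,interpolation=cv2.INTER_CUBIC))
E
```

```text
clock 11.05 theta 0.797 R 0.1928 pull 7.9 radial 0.9 Fz 3.1 z 0.1266 w 0.0204
```

View pics/s2.png

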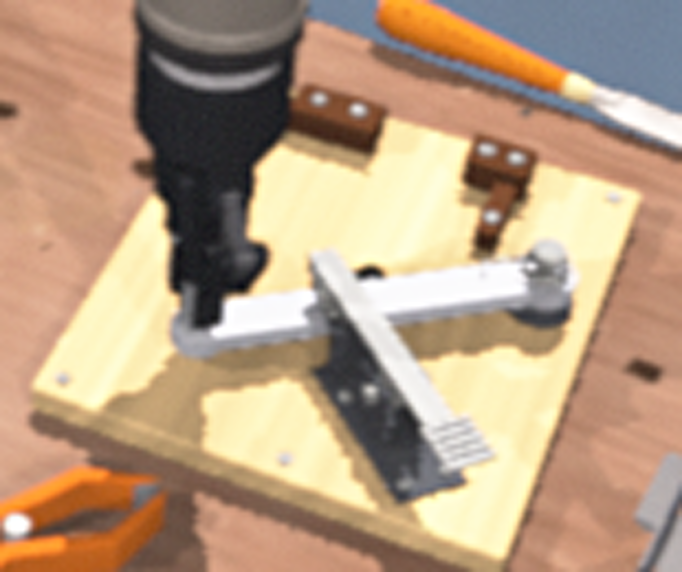

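The nose is back at its rest position, (323,255), and the pull is that of the bare spring. I'll let the arm back a little to test the catch.

```bash
python3 -m handwheel '[[[0.0007,0.0007,0,0,0,-0.005,0.015],[0,0,0,0,0,0,0.015]]]' >/dev/null; python3 ft.py
python3 -m handwheel '[[[0.0007,0.0007,0,0,0,-0.005,0.015],[0,0,0,0,0,0,0.015]]]' >/dev/null; python3 ft.py
python3 -m handwheel '[[[0.0007,0.0007,0,0,0,-0.005,0.015],[0,0,0,0,0,0,0.015]]]' >/dev/null; python3 ft.py
```

```text
clock 11.27 theta 0.793 R 0.1928 pull 6.4 radial 0.6 Fz 3.9 z 0.1266 w 0.0204
clock 11.43 theta 0.792 R 0.1928 pull 4.5 radial 1.3 Fz 6.1 z 0.1266 w 0.0206
clock 11.60 theta 0.790 R 0.1928 pull 3.2 radial 0.1 Fz 6.6 z 0.1266 w 0.0206
```

```bash
python3 -m handwheel '[[[0.0007,0.0007,0,0,0,-0.005,0.015],[0,0,0,0,0,0,0.015]]]' >/dev/null; python3 ft.py
python3 -m handwheel '[[[0.0007,0.0007,0,0,0,-0.005,0.015],[0,0,0,0,0,0,0.015]]]' >/dev/null; python3 ft.py
python3 -m handwheel '[[[0.0007,0.0007,0,0,0,-0.005,0.015],[0,0,0,0,0,0,0.015]]]' >/dev/null; python3 ft.py
```

```text
clock 11.77 theta 0.788 R 0.1928 pull 0.3 radial 0.2 Fz 7.4 z 0.1266 w 0.0203
clock 11.93 theta 0.787 R 0.1928 pull -1.5 radial -0.6 Fz 8.4 z 0.1265 w 0.0204
clock 12.10 theta 0.785 R 0.1928 pull -3.0 radial -0.5 Fz 9.3 z 0.1265 w 0.0202
```

```bash
python3 -m handwheel '[[[-0.0008,-0.0008,0,0,0,0.005,0.022],[0,0,0,0,0,0,0.026],[0,0,0,0,0,0,0.03],[0,0,0,0,0,0,0.036],[0,0,0,0,0,0,0.04]]]'; python3 ft.py
python3 - <<'E'
from h import *
o,im,D,P=wcloud(); save('w3',im)
im,D=r.grab_frame('scene'); save('s3',cv2.resize(im[195:325,335:490],None,fx=4.4,fy=4.4,interpolation=cv2.INTER_CUBIC))
E
```

```text
clock: 12.52
tcp_pos: [0.4477, -0.1663, 0.1262]
orientation: [-1.254, -2.879, 0.0]
contact_force: [-0.0, 0.7, 1.0]
grip_width: 0.0399
clock 12.52 theta 0.781 R 0.1927 pull 0.5 radial 0.6 Fz 1.0 z 0.1262 w 0.0399
```

View pics/w3.png

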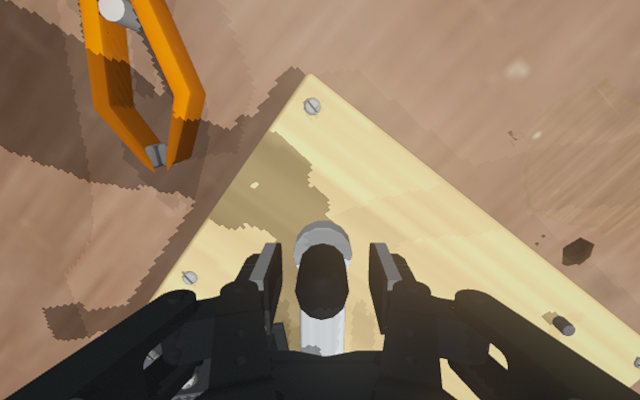

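View pics/s3.png

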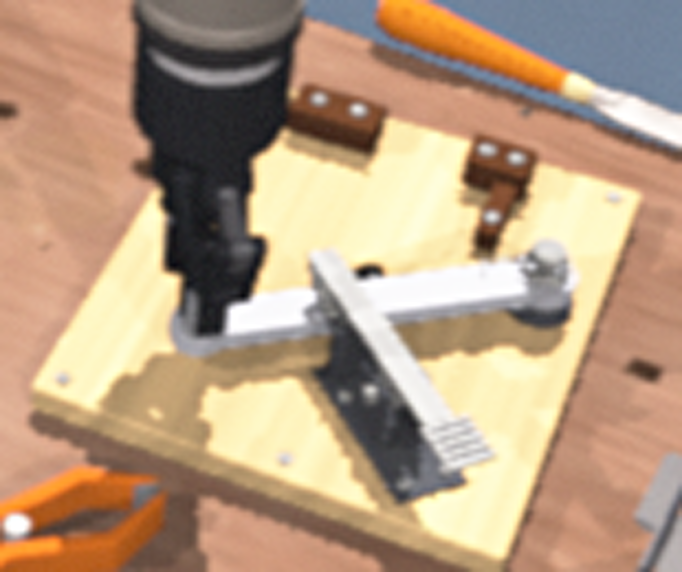

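The catch holds: the knob at (322,280) stands free between the open pads and the force is zero. Now for the offcut.

```bash
python3 -m handwheel '[[[0,0,0.02,0,0,0,0.05],[0,0,0.035,0,0,0,0.06],[0,0,0.035,0,0,0,0.07],[0,0,0.035,0,0,-0.03,0.08],[0.005,0.02,0.03,0,0,-0.05,0.08],[0.0063,0.032,0,0,0,-0.05,0.08],[0.0063,0.032,0,0,0,-0.05,0.08],[0.0063,0.032,0,0,0,-0.05,0.08],[0.0063,0.032,0,0,0,-0.05,0.08],[0.0063,0.032,0,0,0,-0.05,0.08]]]'
python3 -m handwheel '[[[0.0063,0.033,0,0,0,-0.05,0.08],[0.0063,0.033,0,0,0,-0.05,0.08],[0.0063,0.033,0,0,0,-0.05,0.08],[0.0063,0.033,0,0,0,-0.05,0.08],[0.0063,0.033,0,0,0,-0.05,0.08],[0.0063,0.033,0,0,0,-0.05,0.08],[0.0063,0.033,0,0,0,-0.05,0.08],[0.0063,0.033,-0.02,0,0,-0.03,0.08],[0.0063,0.033,-0.02,0,0,-0.01,0.08],[0.0063,0.033,-0.02,0,0,0,0.08]]]'
python3 -m handwheel '[[[0,0,0,0,0,0,0.08],[0,0,0,0,0,0,0.08]]]'
python3 - <<'E'
from h import *
o,im,D,P=wcloud(); save('w4',im)
for m in r.masks_of('offcut_2','wrist')[:2]:
    Q=P[m['pixels']&(D>0)]; print(m['p'],m['at'],np.percentile(Q,[2,50,98],axis=0).round(4).tolist())
    T=Q[(Q[:,2]>.025)&(Q[:,2]<.036)][:,:2].astype(np.float32); print(len(T),cv2.minAreaRect(T))
E
```

```text
clock: 13.45
tcp_pos: [0.4846, 0.0151, 0.2816]
orientation: [1.714, 2.633, 0.0]
contact_force: [0.8, -0.1, -0.2]
grip_width: 0.0801
clock: 14.28
tcp_pos: [0.5477, 0.3454, 0.2208]
orientation: [-2.189, -2.253, -0.001]
contact_force: [0.5, -0.1, -0.6]
grip_width: 0.0799
clock: 14.45
tcp_pos: [0.5461, 0.3457, 0.2191]
orientation: [-2.184, -2.257, 0.006]
contact_force: [0.7, -0.6, 0.4]
grip_width: 0.0798
0.93 [328.1, 184.3] [[0.5258, 0.3061, 0.0132], [0.5474, 0.3532, 0.0307], [0.5693, 0.3936, 0.032]]
6108 ((0.5474535226821899, 0.3489806056022644), (0.04496999830007553, 0.08996119350194931), 1.5390625)
```

View pics/w4.png

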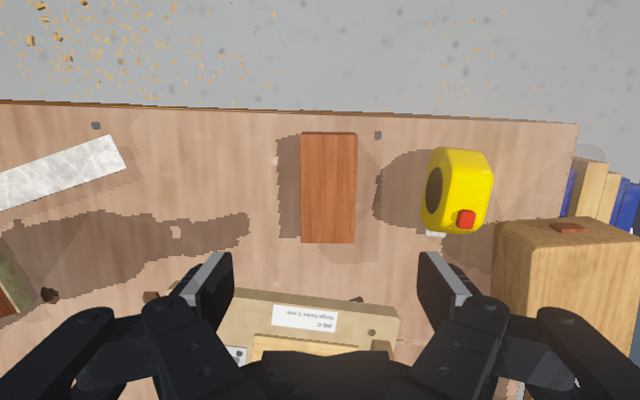

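Offcut is at (0.5475, 0.349) with yaw about 0.03, and the jaws are already aligned with it. Tape at (460,190) is clear. Descending to grasp.

```bash
python3 -m handwheel '[[[0.0014,0.0033,-0.02,0,0,0,0.075],[0,0,-0.02,0,0,0,0.075],[0,0,-0.02,0,0,0,0.075],[0,0,-0.02,0,0,0,0.075],[0,0,-0.02,0,0,0,0.075],[0,0,-0.02,0,0,0,0.075],[0,0,-0.015,0,0,0,0.075],[0,0,-0.003,0,0,0,0.075],[0,0,0,0,0,0,0.075],[0,0,0,0,0,0,0.075]]]' 40
python3 -m handwheel '[[[0,0,0,0,0,0,0.06],[0,0,0,0,0,0,0.05],[0,0,0,0,0,0,0.04],[0,0,0,0,0,0,0.035],[0,0,0,0,0,0,0.035],[0,0,0,0,0,0,0.035]]]' 40
python3 - <<'E'
from h import *
o,im,D,P=wcloud(); save('w5',im)
E
```

```text
clock: 15.38
tcp_pos: [0.5499, 0.3466, 0.0847]
orientation: [2.19, 2.252, 0.002]
contact_force: [0.5, -0.2, -0.2]
grip_width: 0.075
clock: 15.88
tcp_pos: [0.5498, 0.3473, 0.0849]
orientation: [2.189, 2.253, 0.003]
contact_force: [-0.5, -1.2, 6.4]
grip_width: 0.0443
```

View pics/w5.png

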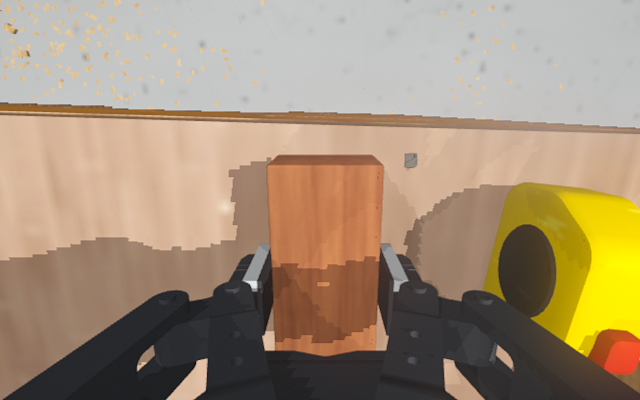

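```bash
python3 -m handwheel '[[[0,0,0.02,0,0,0,0.035],[0,0,0.035,0,0,0,0.035],[0,0,0.035,0,0,0,0.035],[0,0,0.035,0,0,0,0.035],[0,0,0.02,0,0,0,0.035],[0.0033,-0.02,0,0,0,0.005,0.035],[0.0033,-0.0307,0,0,0,0.005,0.035],[0.0033,-0.0307,0,0,0,0.005,0.035],[0.0033,-0.0307,0,0,0,0.005,0.035],[0.0033,-0.0307,0,0,0,0.005,0.035]]]'
python3 -m handwheel '[[[0.0033,-0.0307,0,0,0,0.005,0.035],[0.0033,-0.0307,0,0,0,0.005,0.035],[0.0033,-0.0307,0,0,0,0.005,0.035],[0.0033,-0.0307,0,0,0,0.005,0.035],[0.0033,-0.0307,0,0,0,0.005,0.035],[0.0033,-0.0307,0,0,0,0.005,0.035],[0.0033,-0.0307,0,0,0,0.005,0.035],[0.0033,-0.0307,0,0,0,0.005,0.035],[0.0033,-0.0307,0,0,0,0.005,0.035],[0.0033,-0.0307,0,0,0,0.005,0.035]]]'
```

```text
clock: 16.77
tcp_pos: [0.5654, 0.2027, 0.2287]
orientation: [2.16, 2.281, 0.0]
contact_force: [0.2, 0.7, 0.1]
grip_width: 0.0442
clock: 17.6
tcp_pos: [0.5985, -0.1044, 0.2287]
orientation: [2.102, 2.334, 0.0]
contact_force: [-0.7, 0.4, -0.5]
grip_width: 0.044
```

```bash
python3 -m handwheel '[[[0.0027,-0.025,-0.01,0,0,0,0.035],[0.0027,-0.025,-0.01,0,0,0,0.035],[0.0027,-0.025,-0.01,0,0,0,0.035],[0.0027,-0.025,-0.01,0,0,0,0.035],[0,0,0,0,0,0,0.035],[0,0,0,0,0,0,0.035]]]'
python3 - <<'E'
from h import *
o,im,D,P=wcloud(); save('w6',im)
im,D=r.grab_frame('scene'); save('s6',cv2.resize(im[175:325,335:490],None,fx=4,fy=4,interpolation=cv2.INTER_CUBIC))
E
```

```text
clock: 18.1
tcp_pos: [0.6085, -0.2049, 0.1878]
orientation: [-2.107, -2.33, 0.002]
contact_force: [-0.0, 0.4, -0.2]
grip_width: 0.0441
```

View pics/w6.png

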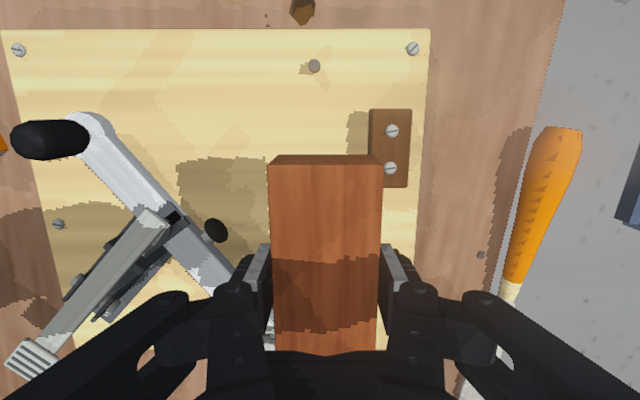

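View pics/s6.png

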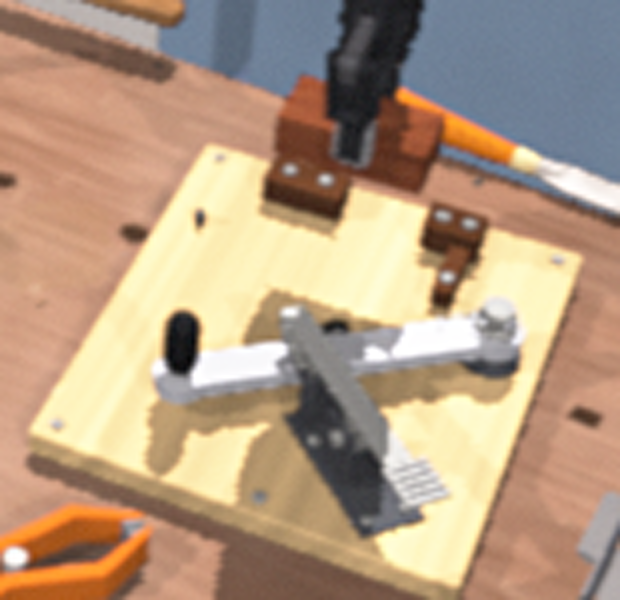

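```bash
python3 -m handwheel '[[[0,0,-0.02,0,0,0,0.035],[0,0,-0.02,0,0,0,0.035],[0,0,-0.015,0,0,0,0.035],[0,0,-0.012,0,0,0,0.035],[0,0,-0.008,0,0,0,0.035],[0,0,-0.004,0,0,0,0.035],[0,0,0,0,0,0,0.035],[0,0,0,0,0,0,0.035]]]'
python3 -m handwheel '[[[0,0,-0.0015,0,0,0,0.035],[0,0,0,0,0,0,0.035]]]'
python3 -m handwheel '[[[0,0,-0.001,0,0,0,0.035],[0,0,0,0,0,0,0.035]]]'
```

```text
clock: 18.87
tcp_pos: [0.6099, -0.2028, 0.1101]
orientation: [2.102, 2.334, 0.001]
contact_force: [0.4, 0.1, -0.1]
grip_width: 0.0444
clock: 19.03
tcp_pos: [0.6098, -0.2031, 0.1086]
orientation: [2.102, 2.333, 0.001]
contact_force: [-0.5, 0.6, -1.1]
grip_width: 0.0443
clock: 19.2
tcp_pos: [0.6095, -0.203, 0.1072]
orientation: [2.103, 2.334, 0.0]
contact_force: [0.1, -0.2, -0.2]
grip_width: 0.0438
```

```bash
python3 -m handwheel '[[[0,0,-0.0015,0,0,0,0.035],[0,0,-0.0015,0,0,0,0.035],[0,0,0,0,0,0,0.035]]]'
python3 -m handwheel '[[[0,0,-0.0008,0,0,0,0.035],[0,0,0,0,0,0,0.035]]]'
```

```text
clock: 19.45
tcp_pos: [0.6092, -0.2028, 0.1037]
orientation: [-2.103, -2.334, 0.0]
contact_force: [-0.4, -0.4, -0.9]
grip_width: 0.044
clock: 19.62
tcp_pos: [0.6094, -0.2029, 0.103]
orientation: [-2.103, -2.334, 0.0]
contact_force: [-0.2, 0.2, -0.5]
grip_width: 0.0441
```

```bash
python3 -m handwheel '[[[0,0,-0.0006,0,0,0,0.035],[0,0,0,0,0,0,0.035]]]'
python3 -m handwheel '[[[0,0,-0.0006,0,0,0,0.035],[0,0,0,0,0,0,0.035]]]'
```

```text
clock: 19.78
tcp_pos: [0.6095, -0.203, 0.103]
orientation: [-2.103, -2.334, -0.0]
contact_force: [-1.7, 1.3, 2.6]
grip_width: 0.0442
clock: 19.95
tcp_pos: [0.6094, -0.203, 0.1029]
orientation: [-2.103, -2.334, -0.0]
contact_force: [-3.7, 1.7, 8.1]
grip_width: 0.0442
```

```bash
python3 -m handwheel '[[[0.0003,-0.0025,0.0007,0,0,0,0.035],[0.0003,-0.0025,0,0,0,0,0.035],[0.0003,-0.0025,0,0,0,0,0.035],[0,0,0,0,0,0,0.035]]]'
python3 -m handwheel '[[[0.0002,-0.0015,0,0,0,0,0.035],[0,0,0,0,0,0,0.035]]]'
python3 -m handwheel '[[[0.0002,-0.0015,0,0,0,0,0.035],[0,0,0,0,0,0,0.035]]]'
```

```text
clock: 20.28
tcp_pos: [0.6107, -0.211, 0.1029]
orientation: [2.103, 2.333, 0.001]
contact_force: [-1.2, 0.7, 2.8]
grip_width: 0.0441
clock: 20.45
tcp_pos: [0.6109, -0.2118, 0.1029]
orientation: [2.103, 2.334, 0.001]
contact_force: [-0.4, 2.1, 4.4]
grip_width: 0.0441
clock: 20.62
tcp_pos: [0.6111, -0.2132, 0.1029]
orientation: [2.103, 2.334, 0.001]
contact_force: [-1.4, 2.0, 4.8]
grip_width: 0.0441
```

```bash
python3 -m handwheel '[[[0.0002,-0.0015,0,0,0,0,0.035],[0,0,0,0,0,0,0.035]]]'
python3 -m handwheel '[[[0.0002,-0.0015,0,0,0,0,0.035],[0,0,0,0,0,0,0.035]]]'
```

```text
clock: 20.78
tcp_pos: [0.6113, -0.2147, 0.1029]
orientation: [2.102, 2.334, 0.001]
contact_force: [0.2, 2.7, 5.2]
grip_width: 0.0441
clock: 20.95
tcp_pos: [0.6115, -0.2162, 0.1029]
orientation: [2.103, 2.334, 0.001]
contact_force: [0.0, 2.4, 4.7]
grip_width: 0.0441
```

```bash
python3 -m handwheel '[[[0.0002,-0.0015,0,0,0,0,0.035],[0,0,0,0,0,0,0.035]]]'
```

```text
clock: 21.12
tcp_pos: [0.6116, -0.2177, 0.1029]
orientation: [2.103, 2.334, 0.001]
contact_force: [0.5, 2.2, 5.7]
grip_width: 0.0442
```

```bash
python3 -m handwheel '[[[0.0001,-0.001,0.0002,0,0,0,0.035],[0,0,0,0,0,0,0.035]]]'
python3 -m handwheel '[[[0.0001,-0.001,0,0,0,0,0.035],[0,0,0,0,0,0,0.035]]]'
```

```text
clock: 21.28
tcp_pos: [0.6117, -0.2183, 0.1029]
orientation: [-2.102, -2.334, -0.001]
contact_force: [-0.2, 4.2, 4.8]
grip_width: 0.0441
clock: 21.45
tcp_pos: [0.6117, -0.2184, 0.1029]
orientation: [-2.101, -2.333, -0.002]
contact_force: [-0.5, 6.3, 7.1]
grip_width: 0.0442
```

```bash
python3 -m handwheel '[[[0.0001,-0.001,0,0,0,0,0.035],[0,0,0,0,0,0,0.035]]]'
python3 - <<'E'
from h import *
im,D=r.grab_frame('scene'); save('s7',cv2.resize(im[175:325,335:490],None,fx=4,fy=4,interpolation=cv2.INTER_CUBIC))
im,D=r.grab_frame('top'); save('t7',cv2.resize(im[128:262,355:485],None,fx=4.4,fy=4.4,interpolation=cv2.INTER_CUBIC))
E
```

```text
clock: 21.62
tcp_pos: [0.6118, -0.2185, 0.1029]
orientation: [-2.1, -2.333, -0.003]
contact_force: [-1.0, 8.3, 7.2]
grip_width: 0.044
```

View pics/s7.png

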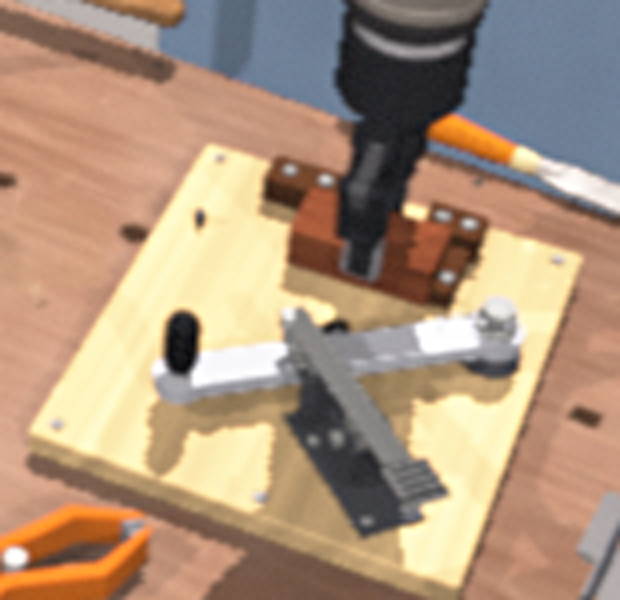

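View pics/t7.png

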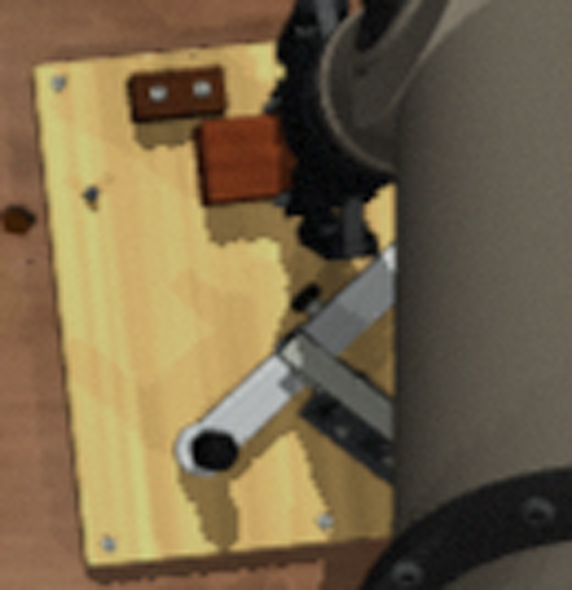

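The offcut is butted on the end stop (scene zoom (440,280)), and the gap to the fence is about 5 mm. Next I'll slide it to the fence.

```bash
python3 -m handwheel '[[[0.0015,0.0012,0.0004,0,0,0,0.035],[0.0015,0.0001,0,0,0,0,0.035],[0,0,0,0,0,0,0.035]]]'
python3 -m handwheel '[[[0.001,0.0001,0,0,0,0,0.035],[0,0,0,0,0,0,0.035]]]'
python3 -m handwheel '[[[0.001,0.0001,0,0,0,0,0.035],[0,0,0,0,0,0,0.035]]]'
```

```text
clock: 21.97
tcp_pos: [0.6123, -0.2184, 0.103]
orientation: [-2.099, -2.329, 0.003]
contact_force: [-7.9, 7.2, 11.6]
grip_width: 0.0441
clock: 22.13
tcp_pos: [0.6126, -0.2184, 0.103]
orientation: [-2.099, -2.328, 0.004]
contact_force: [-9.7, 7.8, 14.0]
grip_width: 0.0441
clock: 22.3
tcp_pos: [0.6128, -0.2184, 0.103]
orientation: [-2.098, -2.326, 0.005]
contact_force: [-12.0, 7.2, 16.6]
grip_width: 0.0442
```

```bash
python3 -m handwheel '[[[0.001,0.0001,0,0,0,0,0.035],[0,0,0,0,0,0,0.035]]]'
python3 -m handwheel '[[[0.001,0.0001,0,0,0,0,0.035],[0,0,0,0,0,0,0.035]]]'
```

```text
clock: 22.47
tcp_pos: [0.6131, -0.2185, 0.1031]
orientation: [-2.097, -2.325, 0.007]
contact_force: [-14.2, 7.5, 20.4]
grip_width: 0.0441
clock: 22.63
tcp_pos: [0.6135, -0.2184, 0.1031]
orientation: [-2.097, -2.324, 0.008]
contact_force: [-17.3, 7.4, 21.1]
grip_width: 0.0438
```

Run:
```python
from h import *
o,im,D,P=wcloud(); save('w8',im); np.save('w8P.npy',P); print(o['moment'])
im,D=r.grab_frame('scene'); np.save('s8i.npy',im); np.save('s8D.npy',D); save('s8',cv2.resize(im[205:260,385:465],None,fx=9,fy=9,interpolation=cv2.INTER_CUBIC))
```

```text
[ 1.66380404  3.60999396 -0.11539151]
```

View pics/w8.png

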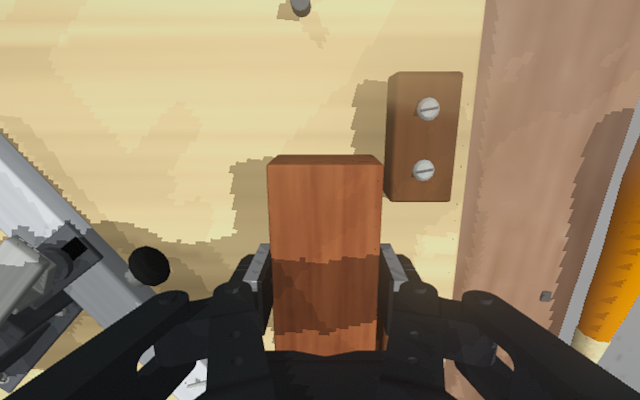

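View pics/s8.png

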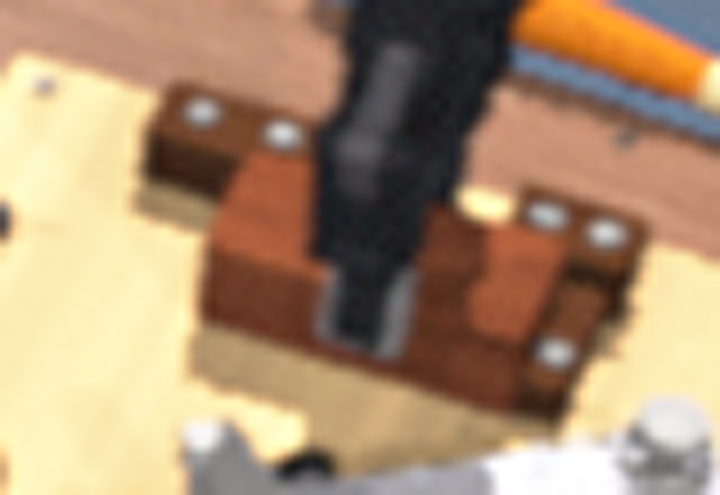

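Run:
```python
from h import *
P=np.load('w8P.npy'); th=.1035; e=np.array([np.cos(th),np.sin(th)]); g=np.array([-e[1],e[0]])
o=np.array([.584,-.213]); L=np.stack([(P[...,:2]-o)@e,(P[...,:2]-o)@g,P[...,2]],-1)*1000
for v in (165,175,185,195,220,240):
    row=L[v]; print(v,[(u,*np.round(row[u],1).tolist()) for u in range(372,396,2)])
A=L[160:245,262:388].reshape(-1,3); A=A[(A[:,2]>44)&(A[:,2]<54)]; print('off',np.percentile(A,[.5,50,99.5],axis=0).round(1).tolist(),cv2.minAreaRect(A[:,:2].astype(np.float32)))
B=L[70:203,384:466].reshape(-1,3); B=B[(B[:,2]>35)&(B[:,2]<43)]; print('fence',np.percentile(B,[.5,50,99.5],axis=0).round(1).tolist(),cv2.minAreaRect(B[:,:2].astype(np.float32)))
```

```text
165 [(372, 45.5, 38.0, 49.2), (374, 46.4, 37.8, 48.1), (376, 47.2, 37.8, 47.8), (378, 47.8, 37.9, 48.4), (380, 48.7, 37.7, 47.6), (382, 49.3, 37.9, 48.8), (384, 54.7, 33.5, 20.8), (386, 54.6, 34.4, 26.5), (388, 54.7, 35.1, 31.1), (390, 54.6, 36.0, 36.3), (392, 55.1, 36.3, 38.2), (394, 55.9, 36.3, 38.2)]
175 [(372, 45.7, 33.9, 48.0), (374, 46.4, 34.0, 48.6), (376, 47.2, 34.0, 48.3), (378, 48.0, 34.0, 48.3), (380, 48.8, 33.9, 48.1), (382, 49.5, 34.0, 48.4), (384, 54.7, 29.1, 22.1), (386, 54.9, 29.9, 26.3), (388, 54.8, 30.9, 32.0), (390, 54.8, 31.8, 36.5), (392, 55.2, 32.2, 38.8), (394, 55.8, 32.4, 39.8)]
185 [(372, 45.8, 30.1, 48.5), (374, 46.6, 30.0, 48.1), (376, 47.4, 30.1, 48.3), (378, 48.0, 30.3, 49.3), (380, 48.8, 30.3, 49.2), (382, 49.8, 30.0, 48.0), (384, 54.7, 24.6, 23.3), (386, 54.9, 25.6, 27.6), (388, 54.6, 27.0, 34.0), (390, 54.8, 27.7, 37.5), (392, 55.5, 27.9, 38.4), (394, 56.3, 27.9, 38.2)]
195 [(372, 46.1, 26.0, 47.8), (374, 46.8, 26.1, 48.4), (376, 47.4, 26.3, 49.0), (378, 48.2, 26.2, 48.8), (380, 49.0, 26.3, 49.3), (382, 49.8, 26.2, 48.5), (384, 55.7, 18.8, 18.9), (386,
[... 351 characters left out ...]
 59.3, 6.0, 18.3), (392, 60.2, 6.1, 18.7), (394, 61.1, 6.2, 19.0)]
240 [(372, 46.5, 7.9, 49.5), (374, 47.3, 7.8, 49.4), (376, 48.1, 7.9, 49.5), (378, 49.1, 7.4, 48.4), (380, 50.0, 7.1, 47.5), (382, 56.0, -4.9, 17.5), (384, 56.6, -4.1, 19.6), (386, 57.6, -4.1, 19.5), (388, 58.9, -4.7, 17.9), (390, 59.9, -4.6, 18.2), (392, 60.7, -4.2, 19.2), (394, 61.8, -4.4, 18.6)]
off [[5.6, 5.8, 45.4], [27.7, 23.2, 48.9], [49.9, 38.6, 50.5]] ((27.68092155456543, 22.064176559448242), (33.4946174621582, 45.26892852783203), 89.64942932128906)
fence [[54.7, 21.2, 35.7], [66.9, 48.7, 38.8], [80.2, 72.3, 41.9]] ((67.54226684570312, 46.61902618408203), (26.268314361572266, 51.79281234741211), 0.003643255215138197)
```

The cloud shows the offcut face still 5 mm short of the fence, so something is jamming it. I'll unload, lift clear and test the slide in the air.

```bash
python3 -m handwheel '[[[-0.003,0.001,0.002,0,0,0,0.035],[-0.002,0.001,0.002,0,0,0,0.035],[0,0,0.001,0,0,0,0.035],[0,0,0,0,0,0,0.035]]]'
python3 -m handwheel '[[[0.002,0.0002,0,0,0,0,0.035],[0,0,0,0,0,0,0.035]]]'
python3 -m handwheel '[[[0.002,0.0002,0,0,0,0,0.035],[0,0,0,0,0,0,0.035]]]'
python3 -m handwheel '[[[0.0015,0.0002,0,0,0,0,0.035],[0,0,0,0,0,0,0.035]]]'
```

```text
clock: 23.07
tcp_pos: [0.6137, -0.2179, 0.1083]
orientation: [2.103, 2.333, -0.001]
contact_force: [-0.7, -0.6, -0.2]
grip_width: 0.0439
clock: 23.23
tcp_pos: [0.6162, -0.2172, 0.1082]
orientation: [2.102, 2.333, 0.0]
contact_force: [-0.2, 0.5, 0.2]
grip_width: 0.0441
clock: 23.4
tcp_pos: [0.6173, -0.2171, 0.108]
orientation: [-2.103, -2.333, 0.002]
contact_force: [-1.9, 0.2, 0.3]
grip_width: 0.0443
clock: 23.57
tcp_pos: [0.6175, -0.2171, 0.1078]
orientation: [-2.102, -2.331, 0.004]
contact_force: [-5.6, 0.4, 0.8]
grip_width: 0.044
```

```bash
python3 -m handwheel '[[[-0.0018,0,-0.002,0,0,0,0.035],[0,0,-0.0015,0,0,0,0.035],[0,0,0,0,0,0,0.035],[0,0,0,0,0,0,0.035]]]'
python3 -m handwheel '[[[0,0,-0.0007,0,0,0,0.035],[0,0,0,0,0,0,0.035]]]'
python3 -m handwheel '[[[0,0,-0.0006,0,0,0,0.035],[0,0,0,0,0,0,0.035]]]'
```

```text
clock: 23.9
tcp_pos: [0.6172, -0.2166, 0.1045]
orientation: [-2.103, -2.334, 0.0]
contact_force: [-1.9, -0.8, -0.4]
grip_width: 0.0439
clock: 24.07
tcp_pos: [0.6172, -0.2166, 0.104]
orientation: [-2.103, -2.333, 0.0]
contact_force: [-2.7, -1.1, -0.4]
grip_width: 0.0439
clock: 24.23
tcp_pos: [0.6171, -0.2167, 0.1035]
orientation: [-2.103, -2.333, 0.0]
contact_force: [-2.4, -0.2, 0.0]
grip_width: 0.0443
```

```bash
python3 -m handwheel '[[[0.0001,-0.0012,0,0,0,0,0.035],[0,0,0,0,0,0,0.035]]]'
python3 -m handwheel '[[[0,-0.001,0,0,0,0,0.035],[0,0,0,0,0,0,0.035]]]'
```

```text
clock: 24.4
tcp_pos: [0.6173, -0.2175, 0.1033]
orientation: [-2.102, -2.333, -0.0]
contact_force: [-3.1, 0.6, -0.4]
grip_width: 0.0441
clock: 24.57
tcp_pos: [0.6173, -0.2178, 0.1033]
orientation: [-2.101, -2.333, -0.001]
contact_force: [-3.2, 2.7, 0.2]
grip_width: 0.0442
```

```bash
python3 -m handwheel '[[[0,-0.001,0,0,0,0,0.035],[0,0,0,0,0,0,0.035]]]'
python3 -m handwheel '[[[0,0,-0.0006,0,0,0,0.035],[0,0,0,0,0,0,0.035]]]'
```

```text
clock: 24.73
tcp_pos: [0.6173, -0.2179, 0.1033]
orientation: [-2.1, -2.333, -0.002]
contact_force: [-5.4, 6.0, 1.8]
grip_width: 0.0444
clock: 24.9
tcp_pos: [0.6173, -0.2178, 0.103]
orientation: [-2.1, -2.333, -0.002]
contact_force: [-5.1, 5.6, 4.8]
grip_width: 0.0441
```

Contact is felt on the fence, the stop and the board. I'll open the jaws a little and look.

```bash
python3 -m handwheel '[[[0,0,0,0,0,0,0.046],[0,0,0,0,0,0,0.048],[0,0,0,0,0,0,0.052],[0,0,0,0,0,0,0.056],[0,0,0,0,0,0,0.058],[0,0,0.002,0,0,0,0.058]]]'
python3 - <<'E'
from h import *
o,im,D,P=wcloud(); save('w9',im)
th=.1035; e=np.array([np.cos(th),np.sin(th)]); g=np.array([-e[1],e[0]])
oo=np.array([.584,-.213]); L=np.stack([(P[...,:2]-oo)@e,(P[...,:2]-oo)@g,P[...,2]],-1)*1000
m=(L[...,2]>44)&(L[...,2]<54)&(L[...,0]<58)&(L[...,0]>0)&(L[...,1]>5)&(L[...,1]<60)
A=L[m]; print('off',np.percentile(A,[.5,50,99.5],axis=0).round(1).tolist(),cv2.minAreaRect(A[:,:2].astype(np.float32)))
m=(L[...,2]>35)&(L[...,2]<42)&(L[...,0]<90)&(L[...,0]>50)&(L[...,1]>15)&(L[...,1]<90)
B=L[m]; print('fence',np.percentile(B,[.5,50,99.5],axis=0).round(1).tolist(),cv2.minAreaRect(B[:,:2].astype(np.float32)))
E
```

```text
clock: 25.4
tcp_pos: [0.6175, -0.22, 0.1047]
orientation: [2.103, 2.334, -0.0]
contact_force: [-0.7, 0.4, -0.7]
grip_width: 0.0577
off [[10.0, 5.2, 44.6], [32.1, 23.0, 48.7], [54.3, 38.7, 50.3]] ((32.14069366455078, 21.939510345458984), (33.855438232421875, 45.38945770263672), 89.99072265625)
fence [[54.7, 21.5, 36.1], [67.2, 49.2, 38.8], [80.2, 72.4, 41.7]] ((65.40699768066406, 46.762451171875), (30.842172622680664, 51.69977569580078), 0.5819776654243469)
```

View pics/w9.png

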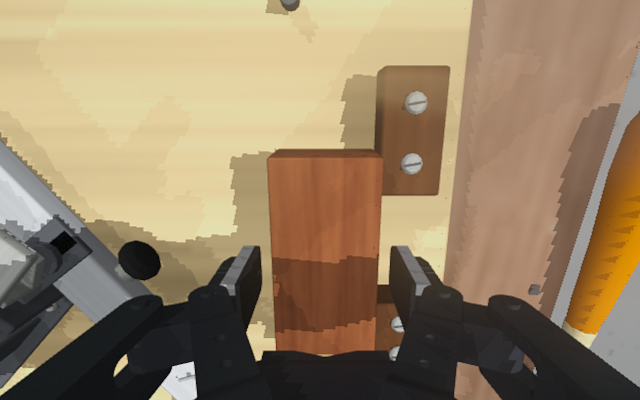

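The offcut lies square on the fence (gap about 0.4 mm, within measuring noise) and the jaws are free on both sides. Retreating towards the thumb pad.

```bash
python3 -m handwheel '[[[0,0,0.01,0,0,0,0.058],[0,0,0.03,0,0,0,0.058],[0,0,0.035,0,0,0,0.058],[0,0,0.035,0,0,0,0.058],[0,0,0.035,0,0,0,0.05],[-0.02,-0.01,0.01,0,0,0,0.03],[-0.025,-0.0125,0,0,0,0,0.01],[-0.025,-0.0125,0,0,0,0,0],[-0.025,-0.0125,0,0,0,0,0],[-0.025,-0.0125,0,0,0,0,0]]]'
python3 -m handwheel '[[[-0.025,-0.0125,0,0,0,0,0],[-0.025,-0.0125,0,0,0,0,0],[-0.02,-0.0125,0,0,0,0,0],[-0.008,-0.004,0,0,0,0,0],[0,0,0,0,0,0,0],[0,0,0,0,0,0,0]]]'
python3 - <<'E'
from h import *
from fit import W
o,im,D,P=wcloud(); save('w10',im); np.save('w10P.npy',P); print(o['tcp_pos'])
im,D=r.grab_frame('top'); save('t10',cv2.resize(im[128:262,355:485],None,fx=4.4,fy=4.4,interpolation=cv2.INTER_CUBIC))
im,D=r.grab_frame('scene'); save('s10',cv2.resize(im[195:325,335:490],None,fx=4.4,fy=4.4,interpolation=cv2.INTER_CUBIC))
E
```

```text
clock: 26.28
tcp_pos: [0.4962, -0.2804, 0.2609]
orientation: [2.102, 2.333, 0.001]
contact_force: [-0.1, -0.6, -0.5]
grip_width: 0.0001
clock: 26.78
tcp_pos: [0.4201, -0.3211, 0.2605]
orientation: [2.103, 2.333, 0.001]
contact_force: [0.4, -0.2, 0.1]
grip_width: 0.0001
[ 0.42013191 -0.32113102  0.26053736]
```

View pics/w10.png

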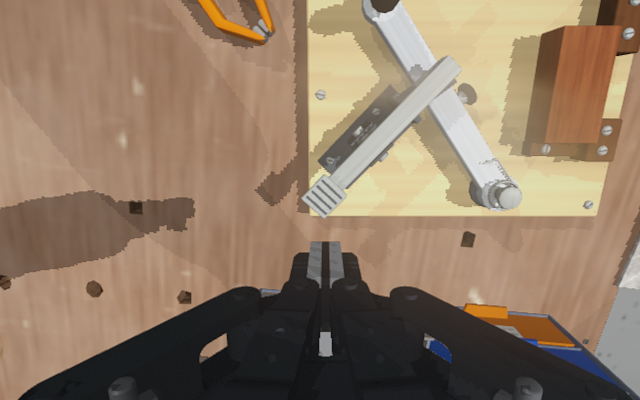

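View pics/s10.png

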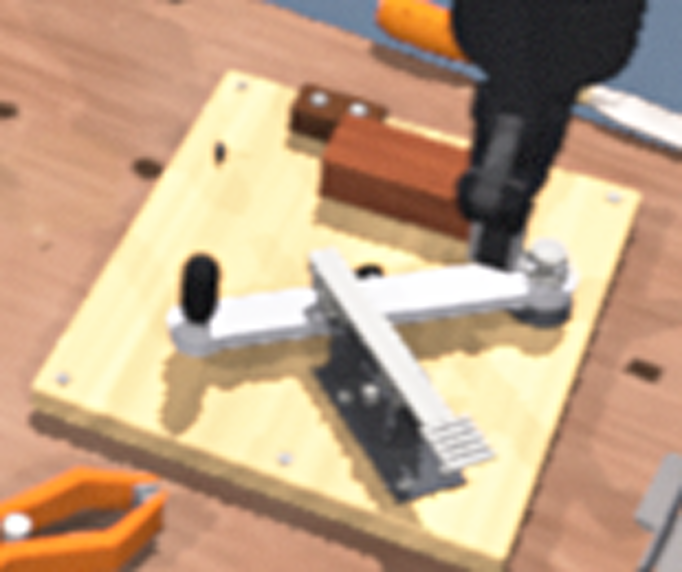

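View pics/t10.png

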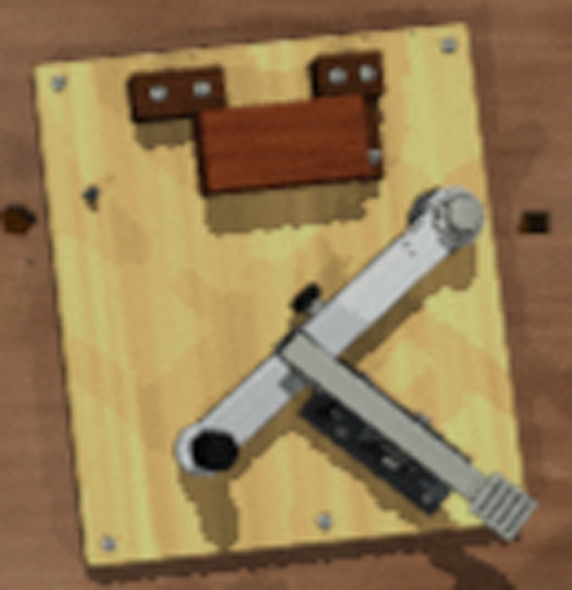

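Offcut sits square in the nest against fence and stop; arm still cocked; thumb pad at (325,195) in the wrist view.

Run:
```python
from h import *
P=np.load('w10P.npy'); A=P[172:220,300:350].reshape(-1,3); A=A[(A[:,2]>.062)&(A[:,2]<.08)]
# split off pad from rail by plane z
print(len(A),A.mean(0)); print(P[195,325],P[190,332],P[200,315])
```

```text
1328 [ 0.42163259 -0.31914271  0.07108765]
[ 0.41993638 -0.32089573  0.07302687] [ 0.42506881 -0.31627006  0.072847  ] [ 0.41237002 -0.32627834  0.07146764]
```

```bash
python3 -m handwheel '[[[0,0,-0.025,0,0,0,0],[0,0,-0.025,0,0,0,0],[0,0,-0.025,0,0,0,0],[0,0,-0.02,0,0,0,0],[0,0,-0.012,0,0,0,0],[0,0,-0.004,0,0,0,0],[0,0,0,0,0,0,0],[0,0,0,0,0,0,0]]]'
python3 -m handwheel '[[[0,0,-0.002,0,0,0,0],[0,0,-0.002,0,0,0,0],[0,0,0,0,0,0,0]]]'
```

```text
clock: 27.6
tcp_pos: [0.4203, -0.3212, 0.1493]
orientation: [2.102, 2.335, 0.0]
contact_force: [0.2, -0.7, -0.4]
grip_width: 0.0001
clock: 27.85
tcp_pos: [0.4197, -0.3214, 0.1453]
orientation: [2.102, 2.333, 0.001]
contact_force: [0.8, -0.2, -0.7]
grip_width: -0.0004
```

```bash
python3 -m handwheel '[[[0,0,-0.002,0,0,0,0],[0,0,-0.002,0,0,0,0],[0,0,-0.002,0,0,0,0],[0,0,0,0,0,0,0]]]'
python3 -m handwheel '[[[0,0,-0.0015,0,0,0,0],[0,0,-0.0015,0,0,0,0],[0,0,0,0,0,0,0]]]'
```

```text
clock: 28.18
tcp_pos: [0.4191, -0.3226, 0.1399]
orientation: [2.103, 2.332, -0.001]
contact_force: [-2.2, -1.5, 6.0]
grip_width: -0.0002
clock: 28.43
tcp_pos: [0.4187, -0.3228, 0.1365]
orientation: [2.104, 2.331, -0.002]
contact_force: [-1.0, -0.5, 1.8]
grip_width: -0.0001
```

```bash
python3 -m handwheel '[[[0,0,-0.0015,0,0,0,0],[0,0,-0.0015,0,0,0,0],[0,0,0,0,0,0,0]]]'
python3 - <<'E'
from h import *
im,D=r.grab_frame('scene'); save('s11',cv2.resize(im[195:325,335:490],None,fx=4.4,fy=4.4,interpolation=cv2.INTER_CUBIC))
E
```

```text
clock: 28.68
tcp_pos: [0.4189, -0.323, 0.1336]
orientation: [2.104, 2.331, -0.002]
contact_force: [-4.7, -2.7, 9.0]
grip_width: 0.0002
```

View pics/s11.png

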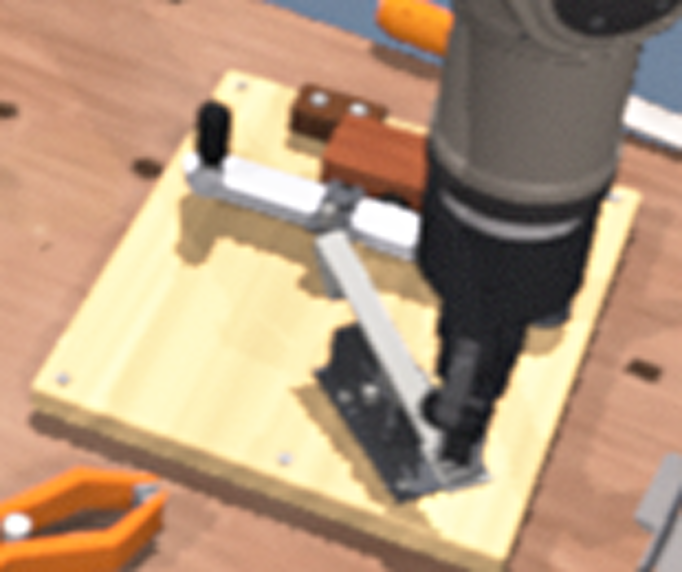

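The latch has released and the arm has sprung onto the offcut (pad at about (395,200) in the zoom). Lifting off and checking.

```bash
python3 -m handwheel '[[[0,0,0.005,0,0,0,0],[0,0,0.01,0,0,0,0],[0,0,0.03,0,0,0,0],[0,0,0.035,0,0,0,0],[0,0,0.035,0,0,0,0],[0,0,0.02,0,0,0,0],[0,0,0,0,0,0,0],[0,0,0,0,0,0,0]]]'
python3 - <<'E'
from h import *
o,im,D,P=wcloud(); save('w12',im); 
im,D=r.grab_frame('top'); save('t12f',im); save('t12',cv2.resize(im[128:262,355:485],None,fx=4.4,fy=4.4,interpolation=cv2.INTER_CUBIC))
E
```

```text
clock: 29.4
tcp_pos: [0.42, -0.3212, 0.2691]
orientation: [2.101, 2.333, 0.002]
contact_force: [-0.8, 0.0, 0.1]
grip_width: -0.0001
```

View pics/w12.png

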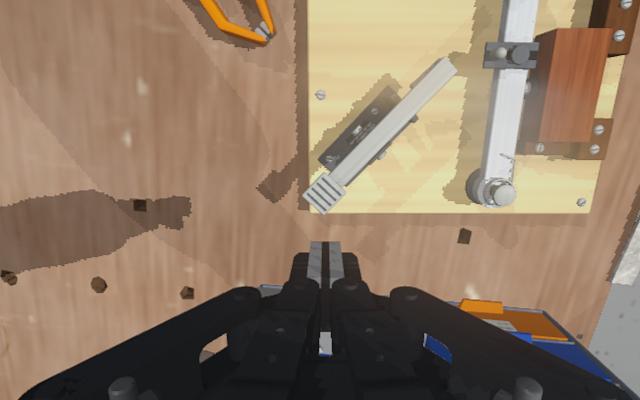

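View pics/t12.png

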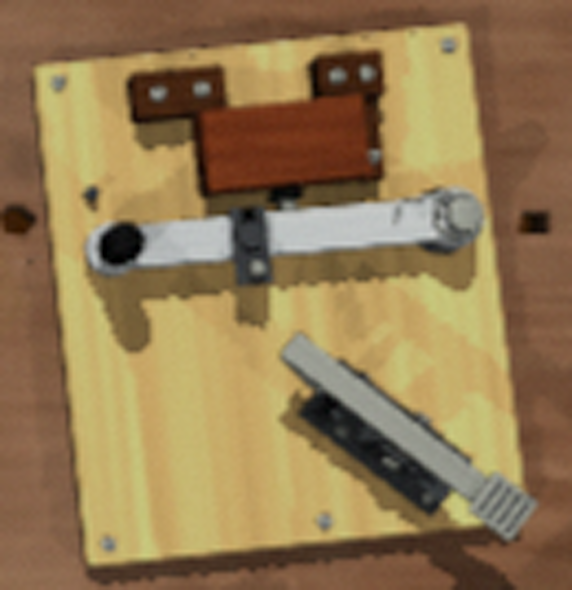

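View pics/t12f.png

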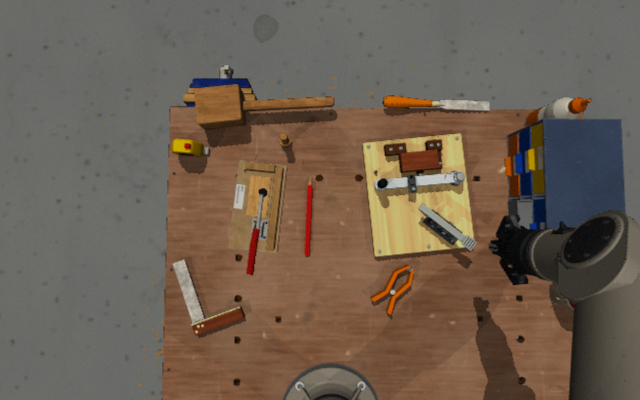

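The arm lies parallel to the fence with its pad on the work. The offcut is tight to fence and stop, the robot is clear, and the bystanders are where they were. Handing in.

```bash
python3 -c "
from bench import r
print(r.hand_in())"
```

```text
the job is handed in; nothing more can be done
None
```

The offcut is clamped in the nest, and I handed the job in at about 29.5 s.

- **Cocking:** I drew the arm back by its knob. The pull dropped at about 0.765 rad and the bare spring was felt again at about 0.80 rad, where I stopped. I did not feel the wall. When I let the arm back, the pull went to zero and slightly negative, and the knob stayed put with the jaws open.
- **Placing:** The offcut butted on the end stop but then jammed 5 mm short of the fence, with about 17 N sideways and 21 N upward at the wrist. I lifted it about 5 mm, brought it to the fence in the air and lowered it. Fence, stop and board were then each felt at about 5 N. The camera gave a 0.4 mm gap to the fence, within its error, and the offcut square.
- **Release:** I pressed the thumb pad straight down with the closed fingers, with 9 N or less measured, and the arm sprang onto the work.

In the last pictures the arm is parallel to the fence with its pad on the offcut. The offcut is tight to fence and stop, and the tape measure, pencil and bench dog look unmoved. The gripper is clear, about 0.2 m above the bench.

No final check failed. Whether the arm grips firmly I judged only from the pictures; I did not push on the offcut to test it.

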